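Load name-plate blanks and pin the press guard

TASK

Load the press tray: slide its clear guard fully open and lay every wooden name-plate blank from the card flat on the bed of the well, none on top of another. Then slide the guard fully shut, push the linch pin from the robot's side through the two lined-up lugs until its head is up against the near lug, and flip the ring over so that it lies right down past the pin's end. Leave the tape, the thermometer and the bottle where they are.

Things in the scene. Friction and masses are not known exactly. Their poses are not given: they have to be found in the camera images.
- tray: Fixed low white tray, 200 (x) x 660 (y) mm; origin on the work surface; x away from the robot, y left along the guard's track. Open-topped well at x -75..75, y 0..280 mm, floor (bed) at z 20; its walls and the parking deck (y -350..0) are 60 mm high. An 85 mm high housing lies at x 100..215. Near lug: fixed upright steel lug at x -100..-88, y -45..-15, top z 125 mm. Turned up to 6 deg.
- bed (a point): Middle of the bed's floor in the well, tray frame (0, 140, 20) mm; axes as the tray's.
- lug_hole (a point): Centre of the mouth of the 14 mm square hole in the fixed near lug (tray (-100, -30, 110) mm), on the face toward the robot; axes as the tray's. The pin goes in along +x. Behind it, when the guard is shut, the guard's own lug (tray x -84..-72 mm, 15 mm square hole, same width and height) lines up.
- guard (a joint): Clear guard panel (172 x 340 x 6 mm, top at z 68 mm) sliding along the tray's y above the well. Value in m: 0 = fully shut against its stop, 0.29 = fully open (moved 290 mm toward the tray's -y, over the parking deck). About 3 N friction; stays where left; starts shut or partly open. It carries the handle and an upright steel lug.
- guard_handle (a point): Top centre of the guard's black handle fin, which moves with the guard: 16 mm thick along tray y, 50 mm long along tray x, 50 mm tall (this point is 118 mm above the work surface).
- pin: Steel linch pin, about 0.3 kg; starts standing on its head's underside, shank level. Origin at the head's centre, 20 mm above its underside, on the ring's pivot axis; x along the shank to the tip, z up to the tab. Head 36 (x) x 34 (y) x 40 (z) mm; 12 mm square shank x 18..54 mm, then a cone to the 6 mm tip at x 66. Home, the tip stands 20 mm beyond the guard's lug.
- pin_tab (a point): Top centre of the gripping tab on top of the pin's head, at pin (-4, 0, 50) mm: the tab is 12 mm thick along pin y, 30 mm long along pin x, and rises from 20 to 50 mm above the pin's axis.
- pin_shoulder (a point): Middle of the head's front face, at pin (18, 0, 0) mm, where the shank begins; this face comes against the near lug.
- ring (a joint): The pin's sprung ring, a U of 9 mm round bar, 69 mm wide over its legs, hinged on the pin's y axis through its origin. In rad: 0 = folded back behind the head (start), pi/2 = upright, pi = right over, its bar lying just beyond the pin's tip, legs either side of the lugs. Its weight (60 g) holds it at 0; a weak spring toward pi (about 0.01 N m) and its weight snap it on to pi once it is past upright.
- ring_bar (a point): Middle of the ring's cross bar (9 mm thick, straight for 36 mm, 76 mm from the pivot axis; 51 mm clear between the legs).
- card: Fixed brown card on the table, 290 x 200 x 3 mm, on which the blanks lie; origin at its underside's centre.
- blank1: Flat plain wooden name-plate blank, 110 (x) x 36 (y) x 16 (z) mm, 60 g; origin at its centre. Two to four blanks may be present, any others are absent (None).
- blank2: Flat plain wooden name-plate blank, 110 (x) x 36 (y) x 16 (z) mm, 60 g; origin at its centre. Two to four blanks may be present, any others are absent (None).
- blank3: Flat plain wooden name-plate blank, 110 (x) x 36 (y) x 16 (z) mm, 60 g; origin at its centre. Two to four blanks may be present, any others are absent (None).
- blank4: Flat plain wooden name-plate blank, 110 (x) x 36 (y) x 16 (z) mm, 60 g; origin at its centre. Two to four blanks may be present, any others are absent (None).
- tape: Bystander: roll of tape, 90 mm across, 40 mm high; origin at its underside's centre. Leave it alone.
- thermo: Bystander: upright white thermometer, 30 x 90 x 120 mm; origin at its underside's centre. Leave it alone.
- spray: Bystander: white bottle, 60 mm across, 150 mm high; origin at its underside's centre. Leave it alone.
Things that resemble listed ones, but are neither listed nor needed, are in the scene too. What is shaped like the pin but blue or purple is not meant.

How it is judged:
By the outcome, as a careful person would: the job done as asked, in the order asked, and still so for the second after the job is handed in, with the robot touching nothing.
Of blank1, blank2, blank3, blank4 only 2 to 4 are there at a start; the rules pass over those that are not, and their reading is None.
At some moment in a run one of blank1, blank2, blank3, blank4 may be knocked a few centimetres aside while the robot is not near it.
Once in a run the grip may slacken for a moment while it holds something.
It also fails if it takes over 210 s, if anything falls off the work surface, if the arm or the gripper's body presses on something with over 40 N, if the wrist force passes 120 N, or if a joint passes its speed limit or range.

ROBOT

A 6-joint arm with a two-finger parallel gripper is mounted at the origin on the work surface. World frame = base frame: x ahead of the robot, y to its left, z up, the work surface at z = 0. Lengths are in mm, angles in rad, forces in N, time in s.
With the tool pointing down it reaches from about 425 to 1125 mm from the base axis. Payload 14.9 kg.
Tool frame: the origin (TCP) lies at the very end of the fingers, on their centre line; the grasp point (between the pads) lies r.grasp_offset behind it (r.grasp_offset is the distance from the TCP to the grasp point, in mm); x points along the fingers, y is the direction in which the jaws open and shut, and the axes are right-handed (so a half turn about x gives the same grasp; the last joint's range is limited). The gripper opens to 91 mm and grips with 3 to 60 N. Pads are 32 mm wide; open, the fingers measure 118 mm over their backs; the gripper's body (76 mm by 178 mm) begins 60 mm behind the grasp point.
Start: joints at [-1.189, 0.379, 1.734, -0, 1.028, -0.033], TCP at [282.102, -640.653, 213.932] pointing down, gripper open.
Joint ranges: [-2.77, 2.77], [-0.74, 2.19], [0, 2.66], [-1.06, 4.2], [0.31, 2.87], [-3.08, 3.08]. Speed limits (rad/s): [1.89, 1.89, 2.39, 3.14, 3.14, 3.14].

INTERFACE

Orientations are given as a rotation vector (axis times angle).
In Python, from bench import r gives the robot as it stands.
- The arm moves only by the shell command python3 -m inch 'ROWS' [OPENING] [FORCE]. ROWS is JSON, a list of rows, each a list of 4 numbers: the shift along the tool's x, y, z in mm, then the turn about the tool's x in degrees. A call has exactly 8 rows; each row shifts and turns the commanded pose from where the row before left it, along the tool's axes as they then stand; what a row does not reach is not made up. A row lasts 1/8 s, in which the tool goes at most 62.5 mm and 10.7 degrees, less where a joint would pass 70% of its speed; a pose out of reach is approached as far as the arm can. A call with a gripper value outside its range is refused whole. OPENING is the opening, from -1 (shut) to 1 (fully open), so that 0 is half open, set as the call begins (- or left out, the last holds). The fingers move at their own pace and stop on an object; FORCE is the grip in N (left out, the last holds). Time passes only in rows, so rows that do not move let the fingers close, or fill a call up. It gives the time, the measured TCP pose, the force and the opening at its end, in the units of the state.
- r.observe(): the state, without advancing time (a new reading comes with each control period).
- r.capture(name): name is "scene" or "top"; returns (picture, depth): 400x640x3 uint8, red, green, blue; 400x640 float32, mm along the optical axis (not along the pixel's ray), 0 where there is no reading.
- r.camera_info(name): a dict with "fov_y" (degrees; the focal length in pixels is half the picture's height over the tangent of half this angle, whatever the lens; pixels are square), "cx", "cy" (the principal point, pixels), "R" (3x3) and "t" (3): a world point X has camera coordinates R X + t. Camera axes: x right, y down, z forward; pixel columns grow to the right and rows downward; lengths in mm; the calibration is good to about 2 mm. A picture is of the moment at which its call begins. camera_info takes no time and is no camera call.
- r.job_done(): hands the job in, once; it reports no verdict.
Trained networks look in the newest picture that a camera, given by its name, has taken for a name from the list of things; names that differ only in an ending like _2 or _b are one class to them, and where a whole thing is asked for, a point or a joint stands for the part that bears it (a point fixed in the world has none). Each returns a list of dicts, best first, with "score" (0 to 1); they miss things now and then, are a little off and sometimes report something else, mostly with a low value. They report only what shows in the picture. A call takes as long as a camera call. They do not tell look-alikes from the thing itself.
- r.regions_of(label, camera): "region" (400x640 bool, what is visible of it) and "point" ([column, row] in pixels, amid what is visible of it).
The state is a dict: "time_s": time; "joint_pos": joint angles; "joint_vel": joint speeds; "joint_torque": joint torques, N m; "tool_pos": TCP position; "tcp_rot": TCP orientation; "ft_force": force on the tool from outside, world axes, zero at the start; "torque": the same for the moment, N m; "finger_gap": finger opening in mm.
Only numpy, scipy, OpenCV 4.12 (cv2) and the standard library are available. Lean on these libraries where they do the work, as an engineer would, in place of code of your own. Each camera call takes 0.05 s, during which the arm holds its last target. There are 200 camera calls.

## Working session

There is one attempt and no reset: what is moved stays moved. The work goes in short steps, Python scripts to look and compute and a shell command to move; the robot and the scene stay as the last step left them, time stands still between calls to the robot, and variables do not carry over. Pictures are saved under pics/ and viewed, about 12 in all and at most 16, crops included, and the job is handed in when it is done.

```bash
ls; mkdir -p pics; cat > h.py <<'E'
from bench import r
import numpy as np, cv2
from scipy.spatial.transform import Rotation as Ro
def cam(n):
    c=r.camera_info(n); f=200/np.tan(np.radians(c["fov_y"]/2)); return f,c["cx"],c["cy"],np.array(c["R"]),np.array(c["t"])
def pts(n,d,mask):
    f,cx,cy,R,t=cam(n); v,u=np.nonzero(mask&(d>0)); z=d[v,u]
    return (np.c_[(u-cx)/f*z,(v-cy)/f*z,z]-t)@R
def proj(n,X):
    f,cx,cy,R,t=cam(n); c=np.atleast_2d(X)@R.T+t; return np.c_[c[:,0]/c[:,2]*f+cx,c[:,1]/c[:,2]*f+cy]
E
python3 - <<'E'
from h import *
for n in("scene","top"):
    p,d=r.capture(n); cv2.imwrite(f"pics/{n}0.png",p[:,:,::-1]); np.save(n+"0.npy",d)
    f,cx,cy,R,t=cam(n); print(n,f,cx,cy,(-R.T@t).round(),R.round(2).tolist())
    for l in("tray","guard_handle","pin","ring","blank1","card","tape","thermo","spray"):
        for o in r.regions_of(l,n)[:6]:
            P=pts(n,d,o["region"]); 
            if len(P): print(l,round(o["score"],2),np.round(o["point"]),len(P),np.median(P,0).round(),P.min(0).round(),P.max(0).round())
print(r.grasp_offset, r.observe())
E
```

```text
pics
scene 433.441572348914 318.4075149507237 206.78214633002273 [1290. -830.  990.] [[0.68, 0.73, 0.0], [0.45, -0.42, -0.79], [-0.57, 0.54, -0.62]]
tray 0.77 [328. 285.] 21559 [ 727. -258.   70.] [ 467. -507.   -4.] [859. 222. 130.]
guard_handle 0.82 [350. 241.] 4333 [632. -81.  69.] [ 437. -229.   -4.] [726. 132. 130.]
guard_handle 0.16 [328. 286.] 21599 [ 728. -258.   70.] [ 472. -507.   -2.] [859. 238. 130.]
pin 0.86 [320. 209.] 286 [448. -10.  27.] [357. -39.  -1.] [489.  49.  77.]
pin 0.8 [349. 152.] 142 [237. 343.  34.] [195. 312.  -0.] [260. 399.  73.]
pin 0.2 [327. 290.] 21524 [ 728. -258.   70.] [ 474. -507.   -3.] [859. 248. 130.]
ring 0.47 [325. 219.] 20 [472. -28.  23.] [458. -35.  19.] [485.  36.  29.]
blank1 0.72 [413. 187.] 210 [551. 359.  18.] [494. 341.   5.] [600. 388.  26.]
blank1 0.66 [396. 196.] 273 [552. 264.  18.] [491. 247.   0.] [605. 314.  25.]
blank1 0.6 [185. 256.] 872 [ 356. -495.   82.] [ 234. -529.   -4.] [ 380. -411.  126.]
blank1 0.49 [380. 178.] 199 [417. 347.  19.] [355. 331.   3.] [464. 372.  27.]
blank1 0.45 [371. 186.] 221 [413. 263.  18.] [350.
[... 2081 characters left out ...]
401.   -4.] [ 451. -344.  161.]
18.8 {'time_s': 1.0, 'joint_pos': array([-1.18930879e+00,  3.78892680e-01,  1.73419263e+00, -5.54761116e-06,
        1.02844773e+00, -3.33154300e-02]), 'joint_vel': array([ 0.00102861,  0.00229432,  0.00057528,  0.00015897, -0.00021977,
       -0.00164862]), 'joint_torque': array([ 1.29719272e-03, -7.63690495e+01, -4.34748852e+01,  6.51876815e-02,
        3.89440020e-02,  3.86409215e-05]), 'tool_pos': array([ 282.10241561, -640.67397169,  213.94053693]), 'tcp_rot': array([ 1.99282966,  0.41928707, -1.99281817]), 'ft_force': array([ 0.00357455, -0.02593405, -0.98587996]), 'torque': array([-0.0359658 ,  0.01021546, -0.0073049 ]), 'finger_gap': 91.45966177395918}
```

```bash
python3 - <<'E'
from h import *
p=cv2.imread("pics/top0.png")
cv2.imwrite("pics/a.png",cv2.resize(p[90:330,160:500],None,fx=2.35,fy=2.35,interpolation=cv2.INTER_CUBIC))
E
```

```text
(no output)
```

View pics/a.png

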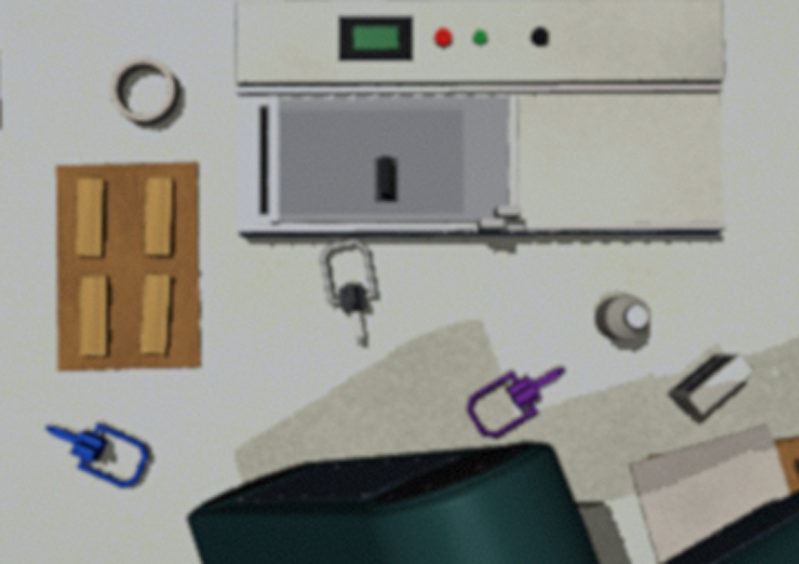

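View pics/scene0.png

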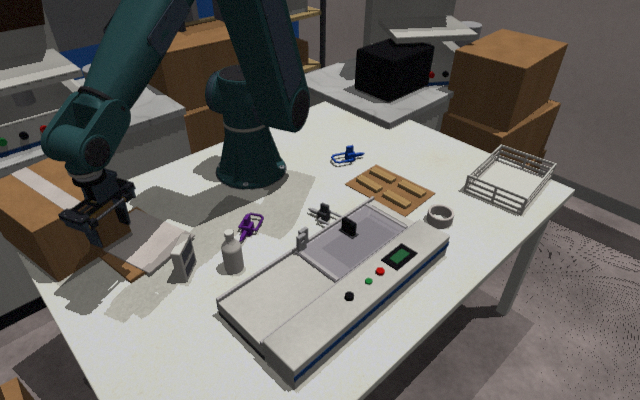

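Candidates for the pin (top picture): steel pin at (310,214), blue one at (204,281), purple one at (380,259). By the description it is the steel one, whose tip points to the robot. Four blanks are on the card. Now I'll measure everything.

```bash
cat >> h.py <<'E'
def rect(P2):
    (c,s,a)=cv2.minAreaRect(P2.astype(np.float32)); 
    if s[0]<s[1]: s=s[::-1]; a+=90
    a=(a+90)%180-90
    return np.round(c,1),np.round(s,1),round(a,1)   # long-axis angle deg in world xy
def blanks(n,d,z=19):
    out=[]
    for o in r.regions_of("blank1",n):
        P=pts(n,d,o["region"]); 
        if len(P)<100: continue
        P=P[abs(P[:,2]-z)<8]
        if 200<len(P)<900: out.append((round(o["score"],2),)+rect(P[:,:2])+(P[:,:2].mean(0).round(1),np.median(P[:,2]).round()))
    return out
def tp(T,X): a=np.radians(T[2]);return np.array([T[0]+X[0]*np.cos(a)-X[1]*np.sin(a),T[1]+X[0]*np.sin(a)+X[1]*np.cos(a)])
def inv(T,P): a=np.radians(T[2]);q=P[:,:2]-np.array(T[:2]);return np.c_[q@[np.cos(a),np.sin(a)],q@[-np.sin(a),np.cos(a)],P[:,2]]
def st():
    o=r.observe();print(o["time_s"],o["tool_pos"].round(1),"\n",Ro.from_rotvec(o["tcp_rot"]).as_matrix().round(3),"F",o["ft_force"].round(1),"gap",round(o["finger_gap"],1),"j",o["joint_pos"].round(2))
E
python3 - <<'E'
from h import *
st()
for n in("top","scene"):
    d=np.load(n+"0.npy"); P=pts(n,d,np.ones((400,640),bool)); 
    box=(P[:,0]>500)&(P[:,0]<900)&(P[:,1]>-560)&(P[:,1]<200)
    P=P[box]
    H=P[(P[:,2]>79)&(P[:,2]<92)]; # housing: robust edges
    # housing-only: far part
    H=H[H[:,0]>725]
    print(n,"housing",rect(H[:,:2]), np.median(H[:,2]))
    for y0 in range(-480,180,60):
        s=H[abs(H[:,1]-y0)<10]; 
        w=P[(abs(P[:,1]-y0)<10)&(P[:,2]>50)]
        if len(s)>5: print(y0,"near edge",np.percentile(s[:,0],[1,99]).round(1),"tray near",np.percentile(w[:,0],1).round(1))
    L=P[(P[:,2]>95)&(P[:,2]<135)]
    for l,m in(("handle",abs(L[:,1]+36)<60),("lugs",L[:,1]<-100)):
        q=L[m]; print(l,len(q)); 
        if len(q)>4: print(rect(q[:,:2]),q.min(0).round(),q.max(0).round(),np.median(q,0).round(1))
r.capture("top"); d=np.load("top0.npy")
for b in blanks("top",d): print(b)
for o in r.regions_of("pin","top"):
    P=pts("top",d,o["region"]); P=P[(abs(P[:,0]-447)<90)&(abs(P[:,1])<60)]
    if len(P)>50: 
        for lo,hi in((-5,12),(12,32),(34,55),(55,90)):
            q=P[(P[:,2]>lo)&(P[:,2]<hi)]; 
            if len(q)>2: print("pin z",lo,hi,len(q),rect(q[:,:2]),q.min(0).round(),q.max(0).round())
p=cv2.imread("pics/top0.png");s=cv2.imread("pics/scene0.png")
a=cv2.resize(p[130:245,290:400],(570,596),interpolation=cv2.INTER_CUBIC);cv2.imwrite("pics/b.png",a)
E
```

```text
1.0 [ 282.1 -640.7  213.9] 
 [[ 0.     0.403 -0.915]
 [-0.    -0.915 -0.403]
 [-1.     0.     0.   ]] F [ 0. -0. -1.] gap 91.5 j [-1.19  0.38  1.73 -0.    1.03 -0.03]
top housing (array([ 786. , -171.1]), array([659.6, 125.9]), -88.6) 85.84978521449567
-480 near edge [741.8 854.9] tray near 545.0
-420 near edge [740.6 853.1] tray near 542.6
-360 near edge [738.3 851.7] tray near 540.6
-300 near edge [738. 850.] tray near 537.6
-240 near edge [736.4 849. ] tray near 536.6
-180 near edge [734.1 847.4] tray near 533.7
-120 near edge [732.1 846.6] tray near 533.9
-60 near edge [729.8 842.1] tray near 532.4
0 near edge [727.3 839.8] tray near 530.4
60 near edge [726.8 837.9] tray near 528.7
120 near edge [726.8 837. ] tray near 526.6
handle 123
(array([695.8, -44.7]), array([243.3, 100.8]), 8.6) [574. -90.  95.] [815.  17. 126.] [608.8 -49.2 116.5]
lugs 190
(array([ 711.8, -322.9]), array([375.4, 286.5]), -76.0) [ 533. -495.   95.] [ 831. -111.  131.] [ 561.8 -200.6  104.2]
scene housing (array([ 790. , -168.3]), array([663.2, 118.1]), -88.3) 85.67764117198283
-480 near edge [743.1 855.8]
[... 1215 characters left out ...]
35 (array([449.6,  -5.2]), array([142.6,  68.7]), 12.2) [380. -40.  14.] [520.  39.  32.]
pin z 34 55 78 (array([448.1,  -4. ]), array([107.4,  35.8]), 20.9) [396. -25.  34.] [492.  32.  50.]
pin z 55 90 38 (array([444.6,  -6. ]), array([29.8, 11.9]), 13.1) [430. -13.  62.] [459.   1.  77.]
pin z 12 32 156 (array([479.8,   1.2]), array([80.6, 68.5]), 11.8) [434. -37.  14.] [520.  36.  31.]
pin z 12 32 16 (array([526.3,   2.6]), array([48.9,  0.7]), -88.1) [525. -22.  20.] [527.  27.  29.]
pin z 34 55 38 (array([528.7,   3.6]), array([109.8,   2.5]), -88.6) [526. -51.  34.] [530.  59.  55.]
pin z 55 90 119 (array([532.8,   1.1]), array([117.4,   8.7]), -89.6) [528. -58.  55.] [537.  60.  83.]
```

View pics/b.png

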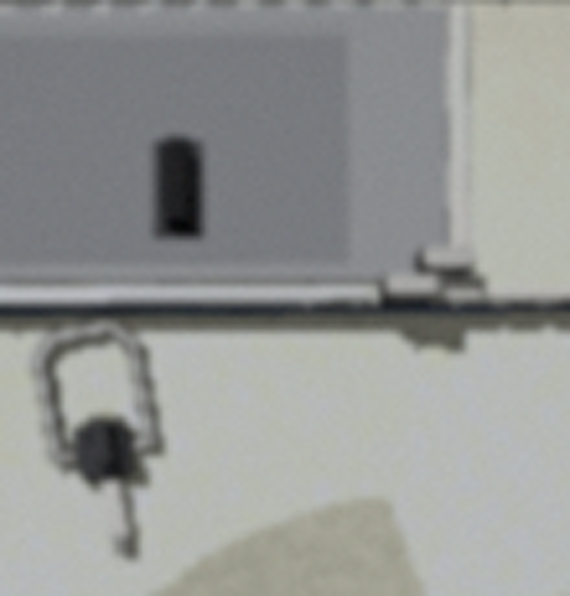

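The close crop shows the steel pin (ring toward tray, tip toward robot), the handle fin at about crop (178,187), and the near lug at (410,290) with the guard's lug about 22 mm to its right, so the guard is slightly open.

```bash
python3 - <<'E'
from h import *
T=(633,-154.4,1.6)
for n in("top","scene"):
    d=np.load(n+"0.npy"); P=pts(n,d,np.ones((400,640),bool)); Q=inv(T,P)
    q=Q[(Q[:,2]>90)&(Q[:,2]<140)&(abs(Q[:,0])<90)&(abs(Q[:,1]-105)<70)]; h=q[q[:,2]>112]
    print(n,"handle",len(q),rect(q[:,:2]),"top",len(h),rect(h[:,:2]),np.median(h,0).round(1),q.min(0).round(),q.max(0).round())
    for nm,lo,hi in(("near",-110,-86.5),("guard",-86.5,-60)):
        q=Q[(Q[:,2]>90)&(Q[:,2]<140)&(Q[:,0]>lo)&(Q[:,0]<hi)&(abs(Q[:,1]+40)<60)]
        t=q[(q[:,2]>118)]
        print(nm,len(q),np.percentile(q[:,:2],[2,98],axis=0).round(1).tolist(),len(t),rect(t[:,:2]) if len(t)>3 else "")
    w=Q[(Q[:,2]>80)&(Q[:,2]<92)&(Q[:,0]>95)&(Q[:,0]<225)&(Q[:,1]>-365)&(Q[:,1]<325)]
    print("housing",np.percentile(w[:,:2],[.5,99.5],axis=0).round(1).tolist())
E
```

```text
top handle 89 (array([-30.7, 105.7]), array([50.6, 12.5]), -0.3) top 83 (array([-30.6, 105.7]), array([50.5, 12.4]), -0.2) [-30.3 105.7 118.7] [-56.  99.  90.] [ -5. 112. 126.]
near 49 [[-100.6, -44.2], [-89.9, -16.6]] 37 (array([-94.9, -30.5]), array([28., 10.]), -88.8)
guard 60 [[-84.6, -68.5], [-72.1, -38.8]] 47 (array([-78.3, -54.6]), array([27.8, 12.5]), -89.8)
housing [[99.1, -346.3], [213.6, 304.8]]
scene handle 151 (array([-30.5, 106.7]), array([51.2, 20.7]), 1.1) top 77 (array([-30.6, 107.1]), array([51. , 19.8]), 1.1) [-30.2 105.2 117.8] [-56.  96.  90.] [ -5. 117. 122.]
near 63 [[-101.2, -45.6], [-87.2, -14.7]] 45 (array([-94.7, -30. ]), array([31.8, 15.2]), -89.4)
guard 118 [[-84.9, -67.4], [-71.1, -36.1]] 47 (array([-78.5, -51.8]), array([33. , 14.5]), -85.1)
housing [[100.1, -347.4], [214.0, 303.9]]
```

```bash
python3 -m inch '[[0,0,0,7.4],[0,0,0,7.4],[0,0,0,7.4],[0,-52,-30,0],[0,-52,-30,0],[0,-52,-30,0],[0,-52,-30,0],[0,-52,-30,0]]' 0
python3 -m inch '[[0,-53,-30,0],[0,-53,-30,0],[0,-53,-30,0],[0,-53,-30,0],[0,-53,-30,0],[0,-53,-30,0],[0,-4,-3,0],[0,0,0,0]]'
cat >> h.py <<'E'
T=(633,-154.4,1.6)
def go(X,z=None,yaw=0):
    "tool rows needed to put TCP at tray X, world z, jaw axis = -tray y turned by yaw(deg ccw)"
    o=r.observe();M=Ro.from_rotvec(o["tcp_rot"]).as_matrix();p=o["tool_pos"]
    cur=np.degrees(np.arctan2(M[1,1],M[0,1])); turn=(cur-(T[2]-90+yaw)+180)%360-180
    w=tp(T,X); d=np.r_[w-p[:2],0 if z is None else z-p[2]]
    print("t %.2f tray"%o["time_s"],inv(T,p[None])[0].round(1),"turn",round(turn,2),"shift now-axes",(M.T@d).round(1),"F",o["ft_force"].round(1),"gap",round(o["finger_gap"],1),"tilt",M[2].round(3),"j6",o["joint_pos"][5].round(2))
E
python3 -c "
from h import *
go((-30.5,106),72)"
```

```text
time_s: 2.15
tool_pos: [425.6, -375.0, 214.2]
tcp_rot: [2.208, 0.03, -2.207]
ft_force: [1.1, -0.6, -0.1]
finger_gap: 45.5
time_s: 3.15
tool_pos: [599.0, -49.7, 213.8]
tcp_rot: [2.207, 0.031, -2.208]
ft_force: [0.3, -0.1, 0.3]
finger_gap: 45.3
t 3.15 tray [-31.1 105.6 213.8] turn 0.02 shift now-axes [141.8  -0.4  -0.6] F [ 0.3 -0.1  0.3] gap 45.3 tilt [-1.  0.  0.] j6 1.42
```

```bash
python3 -m inch '[[30,0,-0.6,0],[30,0,0,0],[30,0,0,0],[24,0,0,0],[12,0,0,0],[8,0,0,0],[0,0,0,0],[0,0,0,0]]'
python3 -m inch '[[0,0,0,0],[0,0,0,0],[0,0,0,0],[0,0,0,0],[0,0,0,0],[0,0,0,0],[0,0,0,0],[0,0,0,0]]' -1 25
python3 -m inch '[[0,15,0,0],[0,35,0,0],[0,40,0,0],[0,40,0,0],[0,40,0,0],[0,40,0,0],[0,25,0,0],[0,15,0,0]]'
python3 -m inch '[[0,5,0,0],[0,5,0,0],[0,4,0,0],[0,1,0,0],[0,1,0,0],[0,1,0,0],[0,0,0,0],[0,0,0,0]]'
python3 -c "
from h import *
go((-30.5,106-267),80)"
```

```text
time_s: 4.15
tool_pos: [600.1, -49.9, 80.7]
tcp_rot: [2.209, 0.03, -2.207]
ft_force: [-0.4, -0.1, 0.3]
finger_gap: 45.4
time_s: 5.15
tool_pos: [599.8, -49.7, 80.1]
tcp_rot: [2.208, 0.03, -2.207]
ft_force: [-1.5, 2.1, 5.5]
finger_gap: 16.0
time_s: 6.15
tool_pos: [607.1, -300.9, 80.1]
tcp_rot: [2.209, 0.029, -2.206]
ft_force: [5.8, 2.9, 2.5]
finger_gap: 15.8
time_s: 7.15
tool_pos: [607.4, -314.3, 80.1]
tcp_rot: [2.209, 0.033, -2.209]
ft_force: [4.5, 22.1, 9.9]
finger_gap: 16.1
t 7.15 tray [ -30.  -159.1   80.1] turn -0.04 shift now-axes [0.1 1.9 0.5] F [ 4.5 22.1  9.9] gap 16.1 tilt [-1.    -0.003  0.   ] j6 1.03
```

Guard hit its open stop (22 N, handle at tray y −159). Releasing and re-measuring the blanks.

```bash
python3 -m inch '[[0,-1,0,0],[0,0,0,0],[0,0,0,0],[0,0,0,0],[-20,0,0,0],[-40,0,0,0],[-40,0,0,0],[-30,0,0,0]]' 0.3
cat >> h.py <<'E'
def gob(w,z=None,ang=0):
    "world target, blank long-axis angle (deg)"
    q=inv(T,np.r_[w,0][None])[0]; go(q[:2],z,ang-T[2])
def look(tag=None):
    p,d=r.capture("top")
    if tag: cv2.imwrite(f"pics/{tag}.png",p[:,:,::-1])
    for z in(19,36):
        for b in blanks("top",d,z):
            if abs(b[5]-z)<5: print("blank",b[0],"c",b[1],b[2],"ang",b[3],"tray",inv(T,np.r_[b[1],0][None])[0][:2].round(),"z",b[5])
    return p,d
E
python3 -c "
from h import *
look()
gob((548.5,266),110,0.3)"
```

```text
time_s: 8.15
tool_pos: [607.4, -316.0, 213.4]
tcp_rot: [2.21, 0.029, -2.205]
ft_force: [-0.2, -0.3, 0.0]
finger_gap: 59.3
blank 0.86 c [548.6 266.2] [109.6  36.9] ang 1.4 tray [-73. 423.] z 19.0
blank 0.77 c [408.8 352. ] [107.8  38.9] ang 1.6 tray [-210.  512.] z 19.0
blank 0.64 c [546.1 362.4] [109.4  37.8] ang 0.1 tray [-72. 519.] z 19.0
blank 0.62 c [411.2 265.8] [108.5  37.6] ang -2.1 tray [-210.  426.] z 19.0
t 8.30 tray [ -29.7 -161.   213. ] turn 1.26 shift now-axes [ 101.6 -583.8   43.8] F [-0.3  0.7 -0.3] gap 59.3 tilt [-1.     0.002 -0.003] j6 1.03
```

```bash
python3 -m inch '[[0,-30,2,0.8],[0,-50,4,0],[0,-52,4,0],[0,-52,4,0],[0,-52,4,0],[0,-52,4,0],[0,-52,4,0],[0,-52,4,0]]'
python3 -m inch '[[0,-52,4,0],[0,-52,4,0],[0,-50,4,0],[30,-38,2,0],[50,0,0,0],[50,0,0,0],[0,0,0,0],[0,0,0,0]]'
python3 -c "
from h import *
gob((548.6,266.2),5,.8)"
```

```text
time_s: 9.3
tool_pos: [570.5, 77.4, 209.6]
tcp_rot: [2.214, 0.015, -2.216]
ft_force: [0.1, 0.2, -0.6]
finger_gap: 59.2
time_s: 10.3
tool_pos: [555.4, 267.8, 81.4]
tcp_rot: [2.216, 0.015, -2.214]
ft_force: [-0.1, 1.0, 0.5]
finger_gap: 59.4
t 10.30 tray [-65.8 424.3  81.4] turn -0.05 shift now-axes [76.4  1.6  6.9] F [-0.1  1.   0.5] gap 59.4 tilt [-1.    -0.    -0.001] j6 1.97
```

```bash
python3 -m inch '[[30,1.6,7,0],[25,0,0,0],[12,0,0,0],[6,0,0,0],[3,0,0,0],[0,0,0,0],[0,0,0,0],[0,0,0,0]]'
python3 -m inch '[[0,0,0,0],[0,0,0,0],[0,0,0,0],[0,0,0,0],[-20,0,0,0],[-40,0,0,0],[-45,0,0,0],[0,0,0,0]]' -1 25
python3 -c "
from h import *
go((0,235),27)"
```

```text
time_s: 11.3
tool_pos: [547.9, 266.1, 4.2]
tcp_rot: [2.215, 0.015, -2.214]
ft_force: [-0.7, 0.3, 0.5]
finger_gap: 59.1
time_s: 12.3
tool_pos: [549.9, 267.0, 113.6]
tcp_rot: [2.223, 0.018, -2.209]
ft_force: [0.9, 0.5, -1.3]
finger_gap: 35.9
t 12.30 tray [-71.3 423.5 113.6] turn -0.83 shift now-axes [ 86.6 187.7 -73.5] F [ 0.9  0.5 -1.3] gap 35.9 tilt [-1.    -0.003 -0.006] j6 1.97
```

```bash
python3 -m inch '[[0,30,-12,-0.8],[0,45,-18,0],[0,45,-18,0],[0,45,-18,0],[0,23,-7.5,0],[20,0,0,0],[20,0,0,0],[0,0,0,0]]'
python3 -c "
from h import *
go((0,235),23.5)"
```

```text
time_s: 13.3
tool_pos: [623.8, 80.9, 66.4]
tcp_rot: [2.202, 0.031, -2.212]
ft_force: [-0.4, -0.1, -0.4]
finger_gap: 36.0
t 13.30 tray [ -2.6 235.4  66.4] turn 0.04 shift now-axes [42.8  0.4 -2.8] F [-0.4 -0.1 -0.4] gap 36.0 tilt [-1.     0.     0.004] j6 1.63
```

```bash
python3 -m inch '[[20,0,-2,0],[14,0,0,0],[6,0,0,0],[4,0,0,0],[0,0,0,0],[0,0,0,0],[0,0,0,0],[0,0,0,0]]'
python3 -m inch '[[0,0,0,0],[0,0,0,0],[0,0,0,0],[-20,0,0,0],[-40,0,0,0],[-40,0,0,0],[-30,0,0,0],[0,0,0,0]]' 0.1
python3 -c "
from h import *
look()
gob((546.5,362.4),110,0.3)"
```

```text
time_s: 14.3
tool_pos: [628.1, 79.9, 25.2]
tcp_rot: [2.208, 0.03, -2.207]
ft_force: [0.3, 0.9, 0.3]
finger_gap: 35.8
time_s: 15.3
tool_pos: [629.6, 80.1, 158.8]
tcp_rot: [2.214, 0.031, -2.202]
ft_force: [-0.2, -0.4, 0.6]
finger_gap: 50.3
blank 0.75 c [411.2 271.1] [108.2  30.4] ang -3.7 tray [-210.  432.] z 20.0
blank 0.57 c [407.2 351.8] [104.4  38.3] ang 1.5 tray [-212.  512.] z 19.0
blank 0.56 c [545.9 363.2] [109.4  37.6] ang 0.3 tray [-73. 520.] z 19.0
t 15.45 tray [  1.1 234.4 154.8] turn 1.27 shift now-axes [  44.8 -284.6   73.2] F [ 0.2 -0.3 -0.1] gap 49.7 tilt [-1.  0.  0.] j6 1.63
```

```bash
python3 -m inch '[[0,-30,8,1.3],[0,-50,13,0],[0,-50,13,0],[0,-50,13,0],[0,-50,13,0],[0,-40,11,0],[40,-15,2,0],[40,0,0,0]]' 0.3
python3 -m inch '[[30,0,0,0],[15,0,0,0],[0,0,0,0],[0,0,0,0],[0,0,0,0],[0,0,0,0],[0,0,0,0],[0,0,0,0]]'
python3 -c "
from h import *
gob((546.3,363),4.5,.3)"
```

```text
time_s: 16.45
tool_pos: [552.1, 365.5, 73.2]
tcp_rot: [2.218, 0.007, -2.219]
ft_force: [0.5, -0.2, 0.1]
finger_gap: 59.5
time_s: 17.45
tool_pos: [552.9, 364.4, 30.1]
tcp_rot: [2.219, 0.005, -2.219]
ft_force: [0.0, -0.1, 0.8]
finger_gap: 59.4
t 17.45 tray [-65.5 520.9  30.1] turn -0.03 shift now-axes [25.6  1.4  6.7] F [ 0.  -0.1  0.8] gap 59.4 tilt [-1. -0. -0.] j6 2.11
```

```bash
python3 -m inch '[[12,1.4,6.6,0],[10,0,0,0],[3.5,0,0,0],[0,0,0,0],[0,0,0,0],[0,0,0,0],[0,0,0,0],[0,0,0,0]]'
python3 -m inch '[[0,0,0,0],[0,0,0,0],[0,0,0,0],[0,0,0,0],[-20,0,0,0],[-40,0,0,0],[-45,0,0,0],[0,0,0,0]]' -1 25
python3 -c "
from h import *
go((0,174),23.5)"
```

```text
time_s: 18.45
tool_pos: [546.4, 363.0, 4.5]
tcp_rot: [2.219, 0.005, -2.219]
ft_force: [-1.1, -0.5, -0.2]
finger_gap: 59.4
time_s: 19.45
tool_pos: [548.4, 364.3, 114.4]
tcp_rot: [2.227, 0.009, -2.215]
ft_force: [-0.2, 0.4, 0.1]
finger_gap: 36.1
t 19.45 tray [-70.1 520.8 114.4] turn -1.33 shift now-axes [ 90.1 345.4 -77.6] F [-0.2  0.4  0.1] gap 36.1 tilt [-1.    -0.003 -0.006] j6 2.12
```

```bash
python3 -m inch '[[0,30,-6,-1.3],[0,50,-10,0],[0,50,-10,0],[0,50,-10,0],[0,50,-10,0],[0,50,-10,0],[0,45,-9,0],[0,22,-5,0]]'
python3 -m inch '[[20,0,0,0],[30,0,0,0],[0,0,0,0],[0,0,0,0],[0,0,0,0],[0,0,0,0],[0,0,0,0],[0,0,0,0]]'
python3 -c "
from h import *
go((0,174),23.5)"
```

```text
time_s: 20.45
tool_pos: [625.2, 15.9, 109.5]
tcp_rot: [2.208, 0.028, -2.209]
ft_force: [-0.3, 0.9, -1.0]
finger_gap: 35.7
time_s: 21.45
tool_pos: [625.2, 17.8, 59.6]
tcp_rot: [2.208, 0.03, -2.207]
ft_force: [-1.1, 0.3, -1.2]
finger_gap: 35.9
t 21.45 tray [ -3.  172.4  59.6] turn -0.04 shift now-axes [36.1 -1.6 -3. ] F [-1.1  0.3 -1.2] gap 35.9 tilt [-1.  0. -0.] j6 1.53
```

```bash
python3 -m inch '[[18,-1.6,-3,0],[12,0,0,0],[5,0,0,0],[0,0,0,0],[0,0,0,0],[0,0,0,0],[0,0,0,0],[0,0,0,0]]'
python3 -m inch '[[0,0,0,0],[0,0,0,0],[0,0,0,0],[-20,0,0,0],[-40,0,0,0],[-40,0,0,0],[-30,0,0,0],[0,0,0,0]]' 0.1
python3 -c "
from h import *
p,d=look('c')
gob((411.2,266),110,-2)"
```

```text
time_s: 22.45
tool_pos: [628.1, 19.6, 24.6]
tcp_rot: [2.208, 0.03, -2.207]
ft_force: [-0.1, -0.4, -0.9]
finger_gap: 35.8
time_s: 23.45
tool_pos: [629.7, 19.6, 158.3]
tcp_rot: [2.213, 0.03, -2.202]
ft_force: [-0.3, -0.3, -0.7]
finger_gap: 50.2
blank 0.94 c [411. 266.] [108.  37.] ang -1.0 tray [-210.  426.] z 19.0
blank 0.73 c [408.8 352.3] [108.   38.6] ang 2.0 tray [-210.  513.] z 19.0
blank 0.33 c [ 623.  -271.1] [463.6 177.4] ang -88.6 tray [ -13. -116.] z 37.0
t 23.60 tray [ -0.5 174.  154.3] turn 3.56 shift now-axes [  44.4 -252.3  209.6] F [ 0.2 -0.6 -0.1] gap 50.5 tilt [-1. -0.  0.] j6 1.54
```

View pics/c.png

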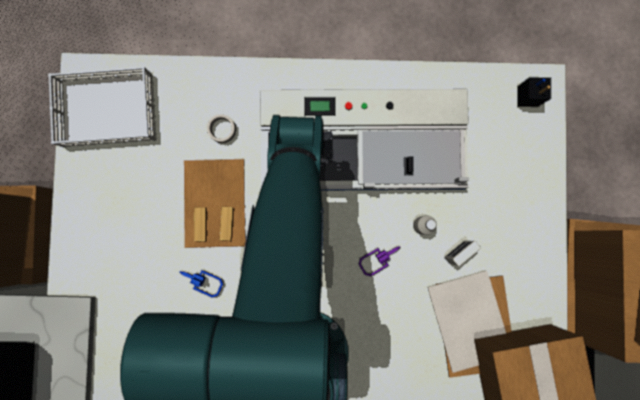

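```bash
python3 -m inch '[[0,-24,20,0],[0,-38,32,0],[0,-38,32,0],[0,-38,32,0],[0,-38,32,0],[0,-38,32,0],[0,-38,30,0],[30,0,0,3]]' 0.3
python3 -m inch '[[40,0,0,0],[40,0,0,0],[10,0,0,0],[0,0,0,0],[0,0,0,0],[0,0,0,0],[0,0,0,0],[0,0,0,0]]'
python3 -c "
from h import *
gob((411.1,266),4.5,-1.5)"
```

```text
time_s: 24.6
tool_pos: [410.2, 267.9, 124.9]
tcp_rot: [-2.211, 0.024, 2.208]
ft_force: [0.7, 1.1, -0.3]
finger_gap: 59.5
time_s: 25.6
tool_pos: [411.4, 265.8, 34.8]
tcp_rot: [-2.209, 0.027, 2.208]
ft_force: [-0.6, 0.7, -0.2]
finger_gap: 59.4
t 25.60 tray [-209.8  426.2   34.8] turn 0.07 shift now-axes [30.3 -0.2  0.3] F [-0.6  0.7 -0.2] gap 59.4 tilt [-1. -0. -0.] j6 2.12
```

```bash
python3 -m inch '[[15,0,0,0],[10,0,0,0],[5,0,0,0],[0,0,0,0],[0,0,0,0],[0,0,0,0],[0,0,0,0],[0,0,0,0]]'
python3 -m inch '[[0,0,0,0],[0,0,0,0],[0,0,0,0],[0,0,0,0],[-20,0,0,0],[-40,0,0,0],[-45,0,0,0],[0,0,0,0]]' -1 25
python3 -c "
from h import *
go((0,113),23.5)"
```

```text
time_s: 26.6
tool_pos: [411.3, 265.7, 4.5]
tcp_rot: [-2.209, 0.028, 2.209]
ft_force: [-0.0, 0.2, -0.1]
finger_gap: 59.6
time_s: 27.6
tool_pos: [412.9, 266.7, 112.2]
tcp_rot: [-2.213, 0.025, 2.203]
ft_force: [0.9, 0.4, -1.2]
finger_gap: 35.8
t 27.60 tray [-208.3  427.1  112.2] turn -3.03 shift now-axes [  88.9  302.9 -224.2] F [ 0.9  0.4 -1.2] gap 35.8 tilt [-1.    -0.003 -0.005] j6 2.12
```

```bash
python3 -m inch '[[0,25,-16,-3],[0,42,-28,0],[0,42,-28,0],[0,42,-28,0],[0,42,-28,0],[0,42,-28,0],[0,42,-28,0],[0,37,-24,0]]'
python3 -m inch '[[20,0,0,0],[30,0,0,0],[0,0,0,0],[0,0,0,0],[0,0,0,0],[0,0,0,0],[0,0,0,0],[0,0,0,0]]'
python3 -c "
from h import *
go((0,113),23.5)"
```

```text
time_s: 28.6
tool_pos: [626.7, -45.0, 107.9]
tcp_rot: [2.206, 0.03, -2.21]
ft_force: [0.3, 0.3, -1.1]
finger_gap: 35.8
time_s: 29.6
tool_pos: [626.5, -43.3, 59.6]
tcp_rot: [2.208, 0.03, -2.207]
ft_force: [-0.3, -0.0, -0.3]
finger_gap: 35.9
t 29.60 tray [ -3.3 111.2  59.6] turn -0.03 shift now-axes [36.1 -1.8 -3.3] F [-0.3 -0.  -0.3] gap 35.9 tilt [-1.  0. -0.] j6 1.44
```

```bash
python3 -m inch '[[18,-1.8,-3.3,0],[12,0,0,0],[5,0,0,0],[0,0,0,0],[0,0,0,0],[0,0,0,0],[0,0,0,0],[0,0,0,0]]'
python3 -m inch '[[0,0,0,0],[0,0,0,0],[0,0,0,0],[-20,0,0,0],[-40,0,0,0],[-40,0,0,0],[-30,0,0,0],[0,0,0,0]]' 0.1
python3 -c "
from h import *
p,d=look()
gob((408.8,352.2),110,2)"
```

```text
time_s: 30.6
tool_pos: [629.8, -41.4, 24.6]
tcp_rot: [2.208, 0.03, -2.207]
ft_force: [0.8, -0.7, -0.6]
finger_gap: 36.1
time_s: 31.6
tool_pos: [631.3, -41.6, 158.3]
tcp_rot: [2.213, 0.03, -2.202]
ft_force: [0.6, -0.8, 0.0]
finger_gap: 49.8
blank 0.64 c [408.7 352.2] [107.6  38. ] ang 2.0 tray [-210.  513.] z 19.0
blank 0.53 c [629.6  79.5] [109.3  30. ] ang 1.7 tray [  3. 234.] z 37.0
t 31.75 tray [ -0.5 113.1 154.3] turn -0.43 shift now-axes [  44.4 -399.5  209.7] F [-0.3 -0.9 -0.2] gap 50.2 tilt [-1. -0.  0.] j6 1.44
```

```bash
python3 -m inch '[[0,-30,15,0],[0,-47,25,0],[0,-47,25,0],[0,-47,25,0],[0,-47,25,0],[0,-47,25,0],[0,-47,25,0],[0,-47,25,0]]' 0.3
python3 -m inch '[[0,-40,20,0],[30,0,0,0],[50,0,0,0],[40,0,0,0],[0,0,0,0],[0,0,0,0],[0,0,0,0],[0,0,0,0]]'
python3 -c "
from h import *
gob((408.8,352.2),4.5,2)"
```

```text
time_s: 32.75
tool_pos: [428.4, 313.3, 153.6]
tcp_rot: [2.206, 0.029, -2.209]
ft_force: [0.7, 0.7, 0.2]
finger_gap: 59.3
time_s: 33.75
tool_pos: [409.4, 352.1, 35.6]
tcp_rot: [2.21, 0.031, -2.207]
ft_force: [-0.6, 0.6, 0.1]
finger_gap: 58.9
t 33.75 tray [-209.3  512.5   35.6] turn -0.43 shift now-axes [31.1 -0.1  0.7] F [-0.6  0.6  0.1] gap 58.9 tilt [-1.    -0.001 -0.001] j6 2.21
```

```bash
python3 -m inch '[[15,0,0.7,-0.4],[11,0,0,0],[5,0,0,0],[0,0,0,0],[0,0,0,0],[0,0,0,0],[0,0,0,0],[0,0,0,0]]'
python3 -m inch '[[0,0,0,0],[0,0,0,0],[0,0,0,0],[0,0,0,0],[-20,0,0,0],[-40,0,0,0],[-45,0,0,0],[0,0,0,0]]' -1 25
python3 -m inch '[[0,25,-11,0.4],[0,48,-22,0],[0,48,-22,0],[0,48,-22,0],[0,48,-22,0],[0,48,-22,0],[0,48,-22,0],[0,48,-22,0]]'
python3 -m inch '[[0,48,-22,0],[0,35,-16,0],[0,15,-6,0],[20,0,0,0],[25,0,0,0],[0,0,0,0],[0,0,0,0],[0,0,0,0]]'
python3 -c "
from h import *
go((0,52),23.5)"
```

```text
time_s: 34.75
tool_pos: [407.7, 351.3, 3.3]
tcp_rot: [2.202, 0.037, -2.205]
ft_force: [-4.6, -4.1, 10.2]
finger_gap: 58.9
time_s: 35.75
tool_pos: [409.6, 352.7, 111.2]
tcp_rot: [2.21, 0.041, -2.201]
ft_force: [0.9, 0.5, -1.1]
finger_gap: 36.1
time_s: 36.75
tool_pos: [582.9, -6.3, 107.0]
tcp_rot: [2.206, 0.03, -2.21]
ft_force: [0.7, 0.3, -0.1]
finger_gap: 35.7
time_s: 37.75
tool_pos: [630.2, -101.0, 64.2]
tcp_rot: [2.208, 0.031, -2.206]
ft_force: [-0.5, -0.5, -0.8]
finger_gap: 36.0
t 37.75 tray [-1.3 53.5 64.2] turn -0.0 shift now-axes [40.7  1.4 -1.3] F [-0.5 -0.5 -0.8] gap 36.0 tilt [-1.     0.    -0.001] j6 1.35
```

```bash
python3 -m inch '[[18,1.4,-1.3,0],[14,0,0,0],[8,0,0,0],[2,0,0,0],[0,0,0,0],[0,0,0,0],[0,0,0,0],[0,0,0,0]]'
python3 -m inch '[[0,0,0,0],[0,0,0,0],[0,0,0,0],[-20,0,0,0],[-40,0,0,0],[-40,0,0,0],[-30,0,0,0],[-10,0,0,0]]' 0.1
python3 -c "
from h import *
st()
go((-30.5,-159),80)"
```

```text
time_s: 38.75
tool_pos: [631.3, -102.8, 21.7]
tcp_rot: [2.208, 0.03, -2.207]
ft_force: [0.7, -0.5, -0.2]
finger_gap: 35.7
time_s: 39.75
tool_pos: [632.2, -102.9, 164.5]
tcp_rot: [2.211, 0.029, -2.203]
ft_force: [0.8, 0.3, 0.0]
finger_gap: 50.3
39.75 [ 632.2 -102.9  164.5] 
 [[ 0.004  0.027 -1.   ]
 [-0.001 -1.    -0.027]
 [-1.     0.001 -0.004]] F [0.8 0.3 0. ] gap 50.3 j [-0.2   0.35  1.88  0.    0.91  1.35]
t 39.75 tray [  0.6  51.5 164.5] turn -0.04 shift now-axes [ 84.5 210.4  31.3] F [0.8 0.3 0. ] gap 50.3 tilt [-1.     0.001 -0.004] j6 1.35
```

Move over the handle (still open) and look at the well before closing.

```bash
python3 -m inch '[[0,30,5,0],[0,50,7,0],[0,50,7,0],[0,50,7,0],[0,30.4,5.3,0],[0,0,0,0],[0,0,0,0],[0,0,0,0]]'
python3 -c "
from h import *
p,d=look('d0')
p,d=r.capture('scene')
cv2.imwrite('pics/d.png',cv2.resize(np.vstack([cv2.imread('pics/d0.png')[110:200,250:480],p[190:350,220:450,::-1]]),None,fx=2.3,fy=2.3))
go((-30.5,-159),80)
"
```

```text
time_s: 40.75
tool_pos: [605.7, -312.9, 161.3]
tcp_rot: [2.207, 0.031, -2.208]
ft_force: [-0.3, 0.6, 0.2]
finger_gap: 50.1
blank 0.96 c [ 630.4 -105.8] [108.9  36.1] ang 1.3 tray [-1. 49.] z 36.0
blank 0.9 c [629.4  78. ] [109.3  33.4] ang 1.8 tray [  3. 232.] z 37.0
blank 0.75 c [629.4 -43.9] [110.3  35.9] ang 1.4 tray [ -1. 111.] z 36.0
blank 0.69 c [628.2  16.2] [109.8  33. ] ang 1.5 tray [ -0. 171.] z 36.0
t 40.95 tray [ -31.6 -158.2  161.5] turn 0.0 shift now-axes [81.5  0.8 -1.1] F [-0.4 -0.2  0.3] gap 50.3 tilt [-1. -0. -0.] j6 1.03
```

View pics/d.png

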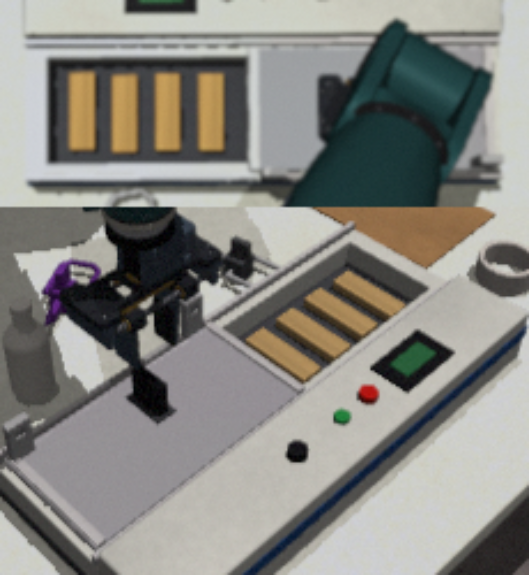

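All four blanks lie flat and separate in the well. Closing the guard.

```bash
python3 -m inch '[[25,0.8,-1,0],[30,0,0,0],[16,0,0,0],[8,0,0,0],[2.5,0,0,0],[0,0,0,0],[0,0,0,0],[0,0,0,0]]'
python3 -m inch '[[0,0,0,0],[0,0,0,0],[0,0,0,0],[0,0,0,0],[0,0,0,0],[0,-20,0,0],[0,-35,0,0],[0,-40,0,0]]' -1 25
python3 -m inch '[[0,-40,0,0],[0,-40,0,0],[0,-40,0,0],[0,-30,0,0],[0,-20,0,0],[0,-10,0,0],[0,-5,0,0],[0,-5,0,0]]'
python3 -m inch '[[0,-3,0,0],[0,-1,0,0],[0,-1,0,0],[0,-1,0,0],[0,-1,0,0],[0,-1,0,0],[0,0,0,0],[0,0,0,0]]'
python3 -c "
from h import *
go((-30.5,131),80)"
```

```text
time_s: 41.95
tool_pos: [606.8, -314.8, 80.4]
tcp_rot: [2.208, 0.03, -2.207]
ft_force: [0.1, -0.3, 0.8]
finger_gap: 50.3
time_s: 42.95
tool_pos: [603.8, -219.1, 79.9]
tcp_rot: [2.208, 0.029, -2.207]
ft_force: [5.1, -4.1, -5.3]
finger_gap: 16.0
time_s: 43.95
tool_pos: [598.3, -29.9, 79.9]
tcp_rot: [2.206, 0.03, -2.209]
ft_force: [-5.7, -2.5, 4.3]
finger_gap: 16.2
time_s: 44.95
tool_pos: [598.2, -24.2, 79.8]
tcp_rot: [2.205, 0.027, -2.207]
ft_force: [-5.4, -25.7, 3.0]
finger_gap: 16.0
t 44.95 tray [-31.2 131.1  79.8] turn -0.03 shift now-axes [-0.2  0.1 -0.7] F [ -5.4 -25.7   3. ] gap 16.0 tilt [-1.     0.003  0.001] j6 1.47
```

```bash
python3 -m inch '[[0,2,0,0],[0,0,0,0],[0,0,0,0],[0,0,0,0],[-20,0,0,0],[-40,0,0,0],[-40,0,0,0],[-10,0,0,0]]' 0.1
python3 -c "
from h import *
for n in('top','scene'):
    p,d=r.capture(n); P=pts(n,d,np.ones((400,640),bool)); Q=inv(T,P)
    q=Q[(Q[:,2]>112)&(Q[:,2]<140)&(Q[:,0]>-110)&(Q[:,0]<-60)&(abs(Q[:,1]+40)<60)]
    for lo,hi in((-110,-86.5),(-86.5,-60)):
        s=q[(q[:,0]>lo)&(q[:,0]<hi)]; print(n,'lug',len(s),np.percentile(s[:,:2],[2,98],axis=0).round(1).tolist() if len(s) else '')
    B=P[(abs(P[:,0]-450)<100)&(abs(P[:,1])<80)]
    t=B[(B[:,2]>58)&(B[:,2]<85)]; g=B[(B[:,2]>14)&(B[:,2]<30)]
    if len(t)>5: print('tab',len(t),rect(t[:,:2]),t.mean(0).round(1)); print('ring',len(g),rect(g[:,:2]))
    cv2.imwrite(f'pics/e_{n}.png',p[:,:,::-1])
gob((444.6,-6),120,12)
"
```

```text
time_s: 45.95
tool_pos: [600.2, -23.8, 193.9]
tcp_rot: [2.213, 0.03, -2.202]
ft_force: [0.1, 0.3, -0.1]
finger_gap: 49.9
top lug 40 [[-100.2, -43.8], [-90.1, -16.5]]
top lug 50 [[-84.7, -44.1], [-71.9, -16.4]]
scene lug 48 [[-101.8, -45.2], [-88.2, -13.2]]
scene lug 58 [[-85.6, -45.1], [-72.0, -13.9]]
tab 233 (array([488.4,  -0.8]), array([158.9, 122.4]), -89.7) [523.4  -1.5  69.6]
ring 147 (array([433.4,  -2.8]), array([112.4,  75.8]), 3.3)
t 46.05 tray [-30.  131.5 191.7] turn -10.43 shift now-axes [ 71.3 -22.  154.3] F [-0.4 -0.2 -0.2] gap 49.9 tilt [-1.     0.    -0.003] j6 1.46
```

```bash
python3 -c "
from h import *
for n in('scene','top'):
    p,d=r.capture(n); P=pts(n,d,np.ones((400,640),bool))
    B=P[(abs(P[:,0]-440)<50)&(abs(P[:,1]+5)<50)]
    t=B[(B[:,2]>60)&(B[:,2]<85)]; 
    if len(t)>5: print(n,'tab',len(t),rect(t[:,:2]),t.mean(0).round(1),np.median(t[:,2]))
    for a,b in((12,30),(30,55)):
        g=B[(B[:,2]>a)&(B[:,2]<b)]
        if len(g)>5: print(a,len(g),rect(g[:,:2]))
cv2.imwrite('pics/f.png',cv2.resize(cv2.imread('pics/e_scene.png')[170:260,280:400],None,fx=6,fy=6,interpolation=cv2.INTER_CUBIC))
"
```

```text
scene tab 36 (array([445.4,  -4.3]), array([30.9, 15.7]), 13.7) [445.9  -5.4  67.9] 68.77129596184488
12 137 (array([439.5,  -1.6]), array([96.1, 76.6]), 1.4)
30 81 (array([436.6, -13.6]), array([54.3, 29.9]), 26.8)
```

View pics/f.png

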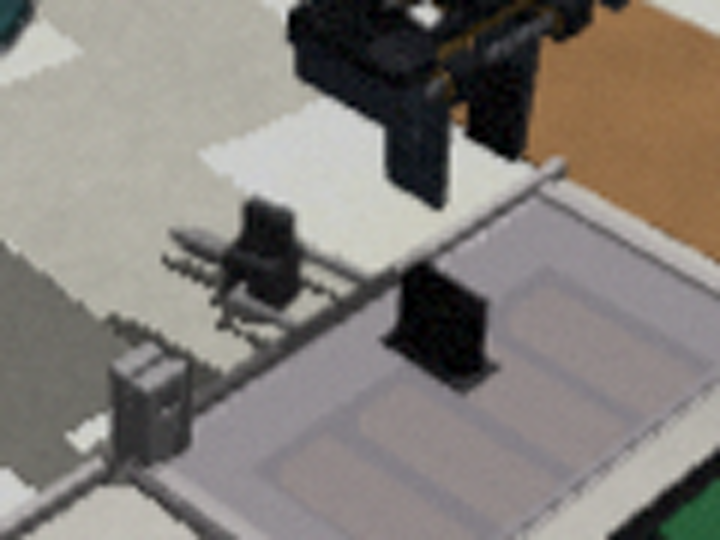

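```bash
python3 -m inch '[[0,-4,28,0],[0,-5,42,0],[0,-5,42,0],[0,-5,42,0],[0,0,0,-5.5],[20,0,0,-5.4],[40,0,0,0],[10,0,0,0]]' 0
python3 -m inch '[[0,0,0,0],[0,0,0,0],[0,0,0,0],[0,0,0,0],[0,0,0,0],[0,0,0,0],[0,0,0,0],[0,0,0,0]]'
python3 -c "
from h import *
gob((444.9,-5.6),44,12.5)"
```

```text
time_s: 47.15
tool_pos: [442.1, -8.9, 117.4]
tcp_rot: [2.102, 0.231, -2.112]
ft_force: [-0.2, 1.2, 0.4]
finger_gap: 45.3
time_s: 48.15
tool_pos: [444.2, -9.0, 119.9]
tcp_rot: [2.106, 0.23, -2.107]
ft_force: [-0.4, -0.8, 0.3]
finger_gap: 45.7
t 48.15 tray [-184.7  150.6  119.9] turn -0.04 shift now-axes [75.9 -3.2 -1.4] F [-0.4 -0.8  0.3] gap 45.7 tilt [-1. -0.  0.] j6 1.28
```

```bash
python3 -m inch '[[25,-3.2,-1.4,0],[25,0,0,0],[15,0,0,0],[8,0,0,0],[2.9,0,0,0],[0,0,0,0],[0,0,0,0],[0,0,0,0]]'
python3 -m inch '[[0,0,0,0],[0,0,0,0],[0,0,0,0],[0,0,0,0],[0,0,0,0],[0,0,0,0],[0,0,0,0],[0,0,0,0]]' -1 50
python3 -c "
from h import *
gob((444.9,-5.6),44,12.5)"
```

```text
time_s: 49.15
tool_pos: [445.2, -5.6, 44.4]
tcp_rot: [2.107, 0.23, -2.106]
ft_force: [-0.1, 0.1, 1.0]
finger_gap: 45.5
time_s: 50.15
tool_pos: [444.9, -5.6, 44.0]
tcp_rot: [2.106, 0.23, -2.107]
ft_force: [-0.4, -0.1, -3.9]
finger_gap: 11.4
t 50.15 tray [-183.9  154.    44. ] turn -0.03 shift now-axes [ 0.  0. -0.] F [-0.4 -0.1 -3.9] gap 11.4 tilt [-1. -0.  0.] j6 1.29
```

```bash
python3 -m inch '[[-10,0,0,0],[-20,0,0,0],[-30,0,0,0],[-25,0,0,0],[-5,0,0,-5],[0,0,0,-9],[0,0,0,-10],[0,0,0,-10]]'
python3 -m inch '[[0,0,0,-10],[0,0,0,-10],[0,0,0,-10],[0,0,0,-10],[0,0,0,-10],[0,0,0,-10],[0,0,0,-10],[0,0,0,-10]]'
python3 -m inch '[[0,0,0,-10],[0,0,0,-10],[0,0,0,-10],[0,0,0,-10],[0,0,0,-10],[0,0,0,-5],[0,0,0,0],[0,0,0,0]]'
python3 -c "
from h import *
go((-195,-30),134,180)"
```

```text
time_s: 51.15
tool_pos: [444.9, -5.6, 134.7]
tcp_rot: [1.74, 0.752, -1.739]
ft_force: [-0.1, 0.8, -4.3]
finger_gap: 11.8
time_s: 52.15
tool_pos: [444.9, -5.6, 134.6]
tcp_rot: [0.725, 1.446, -0.724]
ft_force: [-0.7, -0.6, -3.2]
finger_gap: 11.6
time_s: 53.15
tool_pos: [444.9, -5.6, 134.3]
tcp_rot: [-0.019, 1.57, 0.018]
ft_force: [-0.3, 0.6, -3.9]
finger_gap: 11.7
t 53.15 tray [-183.8  154.   134.3] turn -0.25 shift now-axes [   0.3 -184.1  -10.4] F [-0.3  0.6 -3.9] gap 11.7 tilt [-1. -0.  0.] j6 -1.66
```

```bash
python3 -m inch '[[0,-15,-4,-0.2],[0,-30,-4,0],[0,-35,-2,0],[0,-35,0,0],[0,-35,0,0],[0,-25,0,0],[0,-9,0,0],[0,0,0,0]]'
python3 -c "
from h import *
for n in('top','scene'):
    p,d=r.capture(n); cv2.imwrite(f'pics/g_{n}.png',p[:,:,::-1]); P=pts(n,d,np.ones((400,640),bool)); Q=inv(T,P)
    for a,b in((-148,-138),(-138,-130),(-130,-118)):
        s=Q[(Q[:,0]>a)&(Q[:,0]<b)&(abs(Q[:,1]+30)<14)&(abs(Q[:,2]-110)<18)]
        if len(s): print(n,a,len(s),s.mean(0).round(1),np.percentile(s,[5,95],axis=0).round(1).tolist())
go((-195,-30),134,180)
X=[(*tp(T,q[:2]),q[2]) for q in((-190,-90,60),(-60,30,160),(-190,30,60),(-60,-90,160))]; q=proj('scene',X); print(q.round().tolist(),proj('top',X).round().tolist())
s=cv2.imread('pics/g_scene.png'); x,y=q.mean(0).astype(int)
cv2.imwrite('pics/g.png',cv2.resize(s[y-45:y+45,x-65:x+65],None,fx=6,fy=6,interpolation=cv2.INTER_CUBIC))
"
```

```text
time_s: 54.15
tool_pos: [440.1, -189.7, 134.0]
tcp_rot: [-0.022, 1.571, 0.022]
ft_force: [0.5, 0.8, -4.5]
finger_gap: 11.8
scene -148 12 [-143.7  -30.8  114.5] [[-147.2, -35.7, 108.7], [-140.2, -24.9, 118.5]]
scene -138 13 [-135.1  -31.5  113.6] [[-137.6, -36.0, 106.8], [-130.5, -23.4, 118.2]]
scene -130 6 [-126.5  -29.8  113.6] [[-129.4, -32.8, 109.6], [-124.1, -26.3, 116.9]]
t 54.25 tray [-193.9  -29.3  133.9] turn 0.06 shift now-axes [-0.1 -0.7 -1.1] F [ 0.4  0.7 -3.1] gap 12.0 tilt [-1.  0. -0.] j6 -2.05
[[269.0, 239.0], [325.0, 217.0], [297.0, 222.0], [295.0, 236.0]] [[386.0, 216.0], [349.0, 172.0], [348.0, 216.0], [389.0, 172.0]]
```

View pics/g.png

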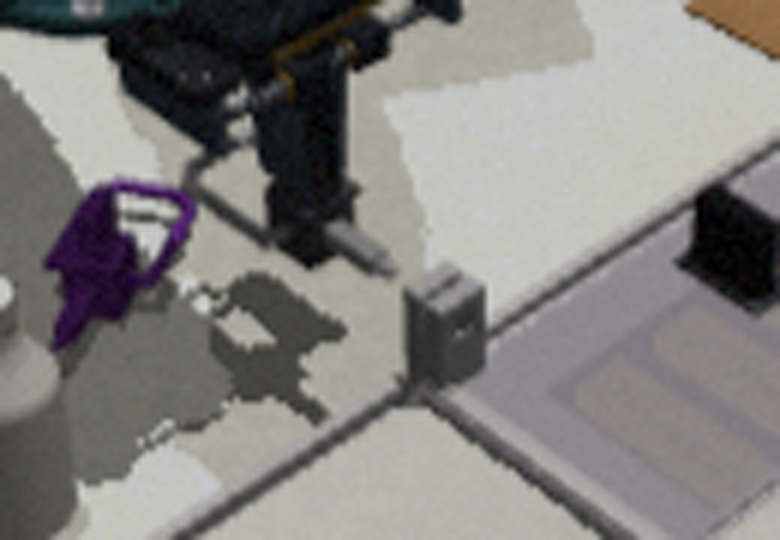

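```bash
python3 -m inch '[[0,-0.7,5,0],[0,0,5,0],[0,0,5,0],[0,0,4,0],[0,0,2,0],[0,0,2,0],[0,0,2,0],[0,0,0,0]]'
python3 -m inch '[[0,0,1,0],[0,0,1,0],[0,0,1,0],[0,0,1,0],[0,0,1,0],[0,0,1,0],[0,0,0,0],[0,0,0,0]]'
python3 -c "
from h import *
go((-122,-30),134,180)"
```

```text
time_s: 55.25
tool_pos: [465.3, -189.8, 134.0]
tcp_rot: [-0.023, 1.571, 0.023]
ft_force: [0.3, 0.1, -4.0]
finger_gap: 11.9
time_s: 56.25
tool_pos: [471.2, -189.6, 134.0]
tcp_rot: [-0.023, 1.571, 0.023]
ft_force: [-1.0, -0.0, -4.1]
finger_gap: 11.9
t 56.25 tray [-162.7  -30.6  134. ] turn 0.07 shift now-axes [ 0.   0.6 40.7] F [-1.  -0.  -4.1] gap 11.9 tilt [-1. -0.  0.] j6 -2.03
```

```bash
python3 -m inch '[[0,0.3,1,0],[0,0,1,0],[0,0,1,0],[0,0,1,0],[0,0,1,0],[0,0,1,0],[0,0,0,0],[0,0,0,0]]'
python3 -m inch '[[0,0,1,0],[0,0,1,0],[0,0,1,0],[0,0,1,0],[0,0,1,0],[0,0,1,0],[0,0,0,0],[0,0,0,0]]'
python3 -c "
from h import *
go((-122,-30),134,180)"
```

```text
time_s: 57.25
tool_pos: [477.2, -189.0, 134.0]
tcp_rot: [-0.023, 1.571, 0.023]
ft_force: [-0.3, 2.6, -4.4]
finger_gap: 11.9
time_s: 58.25
tool_pos: [483.2, -188.9, 134.0]
tcp_rot: [-0.023, 1.571, 0.023]
ft_force: [-0.4, 4.4, -5.4]
finger_gap: 11.6
t 58.25 tray [-150.7  -30.3  134. ] turn 0.07 shift now-axes [ 0.   0.2 28.7] F [-0.4  4.4 -5.4] gap 11.6 tilt [-1.  0.  0.] j6 -2.02
```

```bash
python3 -m inch '[[0,0.5,1,0],[0,0,1,0],[0,0,1,0],[0,0,1,0],[0,0,1,0],[0,0,1,0],[0,0,1,0],[0,0,0,0]]'
python3 -m inch '[[0,0,1,0],[0,0,1,0],[0,0,1,0],[0,0,1,0],[0,0,1,0],[0,0,1,0],[0,0,1,0],[0,0,0,0]]'
python3 -c "
from h import *
go((-122,-30),134,180)"
```

```text
time_s: 59.25
tool_pos: [490.3, -188.2, 134.0]
tcp_rot: [-0.023, 1.571, 0.023]
ft_force: [-0.1, -0.2, -4.3]
finger_gap: 12.1
time_s: 60.25
tool_pos: [497.2, -188.0, 134.0]
tcp_rot: [-0.023, 1.571, 0.023]
ft_force: [1.0, -0.1, -3.6]
finger_gap: 11.8
t 60.25 tray [-136.7  -29.8  134. ] turn 0.07 shift now-axes [ 0.  -0.2 14.7] F [ 1.  -0.1 -3.6] gap 11.8 tilt [-1.  0. -0.] j6 -2.01
```

```bash
python3 -m inch '[[0,0,1.5,0],[0,0,1.5,0],[0,0,1.5,0],[0,0,1.5,0],[0,0,1.5,0],[0,0,1.5,0],[0,0,1,0],[0,0,0,0]]'
python3 -m inch '[[0,0,1,0],[0,0,1,0],[0,0,1,0],[0,0,1,0],[0,0,0.5,0],[0,0,0,0],[0,0,0,0],[0,0,0,0]]'
python3 -c "
from h import *
go((-122,-30),134,180)"
```

```text
time_s: 61.25
tool_pos: [507.2, -187.7, 134.0]
tcp_rot: [-0.023, 1.571, 0.023]
ft_force: [-0.3, 0.2, -3.6]
finger_gap: 12.0
time_s: 62.25
tool_pos: [511.0, -187.5, 133.8]
tcp_rot: [-0.023, 1.572, 0.023]
ft_force: [-5.8, -1.4, -1.3]
finger_gap: 12.0
t 62.25 tray [-122.9  -29.7  133.8] turn 0.08 shift now-axes [-0.2 -0.3  0.9] F [-5.8 -1.4 -1.3] gap 12.0 tilt [-1.     0.    -0.002] j6 -1.99
```

```bash
python3 -m inch '[[0,0,0.5,0],[0,0,0.5,0],[0,0,0.5,0],[0,0,0.5,0],[0,0,0,0],[0,0,0,0],[0,0,0,0],[0,0,0,0]]'
python3 -c "
from h import *
go((-122,-30),134,180)"
```

```text
time_s: 63.25
tool_pos: [511.1, -187.3, 133.4]
tcp_rot: [-0.022, 1.576, 0.024]
ft_force: [-16.8, -3.5, 4.9]
finger_gap: 11.9
t 63.25 tray [-122.8  -29.5  133.4] turn 0.09 shift now-axes [-0.6 -0.5  0.8] F [-16.8  -3.5   4.9] gap 11.9 tilt [-1.     0.001 -0.006] j6 -1.99
```

```bash
python3 -m inch '[[0,0,0,0],[0,0,0,0],[0,0,0,0],[-15,0,0,0],[-30,0,0,0],[-40,0,0,0],[-20,0,0,0],[0,0,0,0]]' -0.3
python3 -m inch '[[0,0,-30,-9],[0,0,-40,-9],[0,0,-40,-9],[0,0,-10,-9],[0,0,0,-9],[0,0,0,-9],[0,0,0,-9],[0,0,0,-9]]'
python3 -c "
from h import *
for n in('top','scene'):
    p,d=r.capture(n); cv2.imwrite(f'pics/h_{n}.png',p[:,:,::-1]); P=pts(n,d,np.ones((400,640),bool)); Q=inv(T,P)
    s=Q[(Q[:,0]>-230)&(Q[:,0]<-104)&(abs(Q[:,1]+30)<45)&(Q[:,2]>75)&(Q[:,2]<175)]
    for a in range(-210,-104,12):
        u=s[(s[:,0]>a)&(s[:,0]<a+12)]
        if len(u): print(n,a,len(u),np.percentile(u[:,1:],[3,97],axis=0).round(1).tolist())
go((-194,-30),134,90)
s=cv2.imread('pics/h_scene.png'); x,y=297,232
cv2.imwrite('pics/h.png',cv2.resize(s[y-45:y+45,x-65:x+65],None,fx=6,fy=6,interpolation=cv2.INTER_CUBIC))
"
```

```text
time_s: 64.25
tool_pos: [514.6, -187.9, 241.4]
tcp_rot: [-0.024, 1.567, 0.022]
ft_force: [-0.2, 1.0, 0.3]
finger_gap: 32.3
time_s: 65.25
tool_pos: [421.9, -159.1, 232.8]
tcp_rot: [-0.995, 1.438, 0.906]
ft_force: [-0.4, -0.0, -0.3]
finger_gap: 32.3
top -126 2 [[0.7, 103.2], [1.4, 112.9]]
scene -210 6 [[-45.9, 100.2], [-14.5, 102.7]]
scene -198 36 [[-57.6, 96.7], [-5.8, 106.0]]
scene -186 13 [[-63.7, 97.2], [-1.6, 106.2]]
scene -174 8 [[-64.0, 99.8], [-60.0, 108.5]]
scene -162 8 [[-62.6, 101.0], [-57.4, 109.3]]
scene -150 24 [[-63.8, 105.7], [-25.7, 155.2]]
scene -138 65 [[-62.6, 96.4], [-0.5, 156.8]]
scene -126 95 [[-61.9, 97.7], [-10.2, 158.6]]
scene -114 59 [[-46.5, 92.6], [-14.7, 144.9]]
t 65.35 tray [-211.     2.8  232.3] turn 157.96 shift now-axes [100.  -28.3 -14.7] F [-0.  -0.   0.5] gap 31.9 tilt [-0.996  0.002 -0.094] j6 -3.08
```

View pics/h.png

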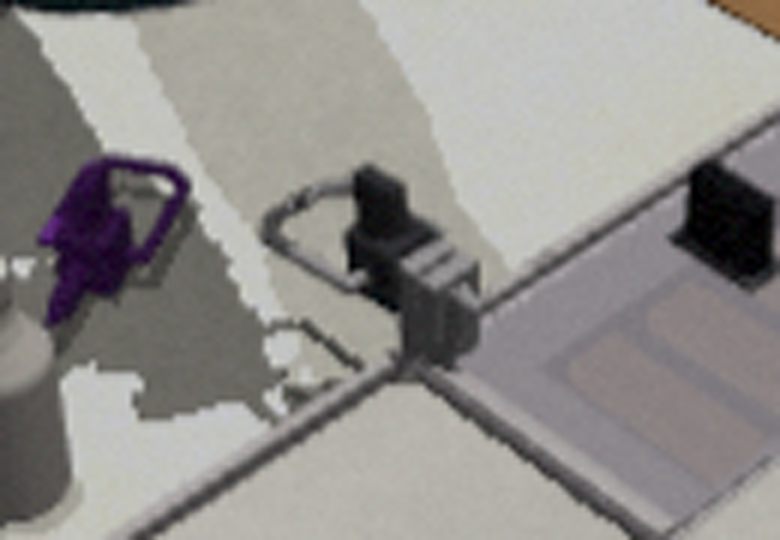

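The pin is home with the ring folded back (crop 270,230). I turned the wrong way and ran joint 6 to its limit, so I'll turn back.

```bash
python3 -m inch '[[0,0,0,10],[0,0,0,10],[0,0,0,10],[0,0,0,10],[0,0,0,10],[0,0,0,10],[0,0,0,10],[0,0,0,10]]'
python3 -m inch '[[0,0,0,10],[0,0,0,10],[0,0,0,10],[0,0,0,10],[0,0,0,10],[0,0,0,10],[0,0,0,10],[0,0,0,0]]'
python3 -c "
from h import *
go((-194,-30),200,90)"
```

```text
time_s: 66.35
tool_pos: [421.5, -159.8, 232.8]
tcp_rot: [0.083, 1.59, -0.223]
ft_force: [0.4, 0.4, 0.4]
finger_gap: 31.6
time_s: 67.35
tool_pos: [421.5, -159.8, 232.9]
tcp_rot: [1.01, 1.249, -1.157]
ft_force: [-0.1, 0.6, 0.6]
finger_gap: 32.1
t 67.35 tray [-211.5    0.5  232.9] turn 7.54 shift now-axes [34.7 14.9 29.9] F [-0.1  0.6  0.6] gap 32.1 tilt [-0.996 -0.047  0.079] j6 -0.46
```

```bash
python3 -m inch '[[0,0,0,7.5],[0,0,0,0],[0,0,0,0],[0,0,0,0],[0,0,0,0],[0,0,0,0],[0,0,0,0],[0,0,0,0]]'
cat >> h.py <<'E'
def gt(X):
    "tool shift to put the point 8 mm up the fingers at tray X (3d)"
    o=r.observe();M=Ro.from_rotvec(o["tcp_rot"]).as_matrix();p=o["tool_pos"]-8*M[:,0]
    w=np.r_[tp(T,X[:2]),X[2]]
    print("t %.2f"%o["time_s"],"pt tray",inv(T,p[None])[0].round(1),"shift",(M.T@(w-p)).round(1),"F",o["ft_force"].round(1),"gap",o["finger_gap"].round(1))
    return M
E
python3 -c "
from h import *
print(gt((-195,-31,160)).round(3)); go((-194,-30),200,90); gt((-195,-31,102))"
```

```text
time_s: 68.35
tool_pos: [421.9, -159.6, 233.3]
tcp_rot: [1.107, 1.185, -1.252]
ft_force: [-0.1, 0.7, 0.7]
finger_gap: 32.0Traceback (most recent call last):
  File "<string>", line 3, in <module>
    print(gt((-195,-31,160)).round(3)); go((-194,-30),200,90); gt((-195,-31,102))
          ~~^^^^^^^^^^^^^^^^
  File "h.py", line 49, in gt
    print("t %.2f"%o["time_s"],"pt tray",inv(T,p[None])[0].round(1),"shift",(M.T@(w-p)).round(1),"F",o["ft_force"].round(1),"gap",o["finger_gap"].round(1))
                                                                                                                                  ^^^^^^^^^^^^^^^^^^^^^
AttributeError: 'float' object has no attribute 'round'
```

```bash
sed -i 's/o\["finger_gap"\].round(1))$/round(o["finger_gap"],1))/' h.py
python3 -c "
from h import *
print(gt((-195,-31,160)).round(3)); go((-194,-30),200,90); gt((-195,-31,102))"
```

```text
t 68.35 pt tray [-210.9    1.4  241.2] shift [83.1 18.7 25.4] F [-0.1  0.7  0.7] gap 32.0
[[-0.033  0.999  0.032]
 [-0.086  0.029 -0.996]
 [-0.996 -0.036  0.085]]
t 68.35 tray [-211.1    0.7  233.3] turn 0.06 shift now-axes [35.1 18.3 27.8] F [-0.1  0.7  0.7] gap 32.0 tilt [-0.996 -0.036  0.085] j6 -0.33
t 68.35 pt tray [-210.9    1.4  241.2] shift [140.8  20.8  20.4] F [-0.1  0.7  0.7] gap 32.0
```

```bash
python3 -m inch '[[0,9,12,0],[0,9.7,13.4,0],[25,0,0,0],[35,0,0,0],[23,0,0,0],[0,0,0,0],[0,0,0,0],[0,0,0,0]]'
python3 -c "
from h import *
gt((-195,-31,102))
p,d=r.capture('scene'); Q=inv(T,pts('scene',d,np.ones((400,640),bool)))
s=Q[(Q[:,0]>-215)&(Q[:,0]<-183)&(abs(Q[:,1]+30)<16)&(Q[:,2]>85)&(Q[:,2]<115)]; print(len(s),s.mean(0),s.min(0),s.max(0))"
```

```text
time_s: 69.35
tool_pos: [439.4, -191.9, 153.2]
tcp_rot: [1.107, 1.183, -1.251]
ft_force: [0.7, -0.5, -0.3]
finger_gap: 31.8
t 69.35 pt tray [-194.3  -31.4  161.2] shift [58.9  1.3 -5.5] F [ 0.7 -0.5 -0.3] gap 31.8
24 [-194.59222805  -30.28298201  101.54768111] [-199.38846046  -44.74726319   95.83986791] [-190.74811448  -15.18154928  106.24690107]
```

```bash
python3 -m inch '[[20,1,-3,0],[20,0.8,-2.5,0],[15,0,0,0],[6,0,0,0],[0,0,0,0],[0,0,0,0],[0,0,0,0],[0,0,0,0]]'
python3 -m inch '[[0,0,0,0],[0,0,0,0],[0,0,0,0],[0,0,0,0],[0,0,0,0],[0,0,0,0],[0,0,0,0],[0,0,0,0]]' -1 6
cat > arc.py <<'E'
from h import *
o=r.observe();M=Ro.from_rotvec(o["tcp_rot"]).as_matrix()
a=np.radians(T[2]);tx=np.array([np.cos(a),np.sin(a),0])
th=np.radians(np.r_[-6,np.arange(4,146,10)])
pos=76*(-np.cos(th)[:,None]*tx+np.sin(th)[:,None]*np.array([0,0,1]))
for t,row in zip(np.degrees(th[1:]),np.diff(pos,axis=0)@M): print(round(t),row.round(1).tolist())
E
python3 -c "
from h import *
gt((-194.5,-31,101))"; python3 arc.py
```

```text
time_s: 70.4
tool_pos: [438.4, -191.3, 91.2]
tcp_rot: [1.107, 1.184, -1.251]
ft_force: [-0.5, 0.2, -0.2]
finger_gap: 31.6
time_s: 71.4
tool_pos: [438.0, -191.2, 90.8]
tcp_rot: [1.107, 1.185, -1.252]
ft_force: [-5.0, -0.2, 0.1]
finger_gap: 8.6
t 71.40 pt tray [-195.7  -30.6   98.7] shift [-2.3  1.1  0.6] F [-5.  -0.2  0.1] gap 8.6
4 [-13.2, -0.7, 1.1]
14 [-13.1, 1.6, 1.1]
24 [-12.6, 3.9, 1.1]
34 [-11.8, 6.0, 1.0]
44 [-10.6, 8.0, 0.9]
54 [-9.0, 9.7, 0.8]
64 [-7.2, 11.1, 0.6]
74 [-5.2, 12.2, 0.5]
84 [-3.0, 12.9, 0.3]
94 [-0.7, 13.2, 0.1]
104 [1.6, 13.2, -0.1]
114 [3.8, 12.7, -0.3]
124 [6.0, 11.8, -0.5]
134 [7.9, 10.6, -0.7]
144 [9.6, 9.1, -0.8]
```

```bash
python3 -m inch '[[-13,-0.5,1,0],[-13,1.7,1,0],[-12.6,4,1,0],[-11.8,6,1,0],[-10.6,8,1,0],[-9,9.7,1,0],[0,0,0,0],[0,0,0,0]]'
python3 -c "
from h import *
gt((-118-76*np.cos(np.radians(54)),-30.6,107+76*np.sin(np.radians(54))))
p,d=r.capture('scene'); cv2.imwrite('pics/i.png',cv2.resize(p[185:280,230:360,::-1],None,fx=6,fy=6,interpolation=cv2.INTER_CUBIC))"
```

```text
time_s: 72.4
tool_pos: [469.9, -190.5, 161.1]
tcp_rot: [1.106, 1.184, -1.251]
ft_force: [-6.2, 0.2, 8.6]
finger_gap: 9.0
t 72.40 pt tray [-163.8  -30.9  169. ] shift [ 0.5  1.1 -0.3] F [-6.2  0.2  8.6] gap 9.0
```

View pics/i.png

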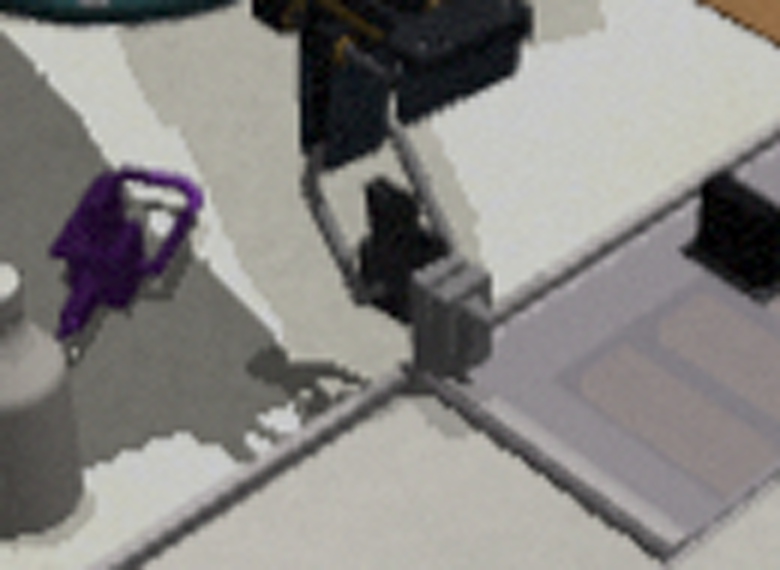

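The ring is up at about 54° in the gripper. Continuing the arc.

```bash
python3 -m inch '[[-7.2,11.1,0.6,0],[-5.2,12.2,0.5,0],[-3,12.9,0.3,0],[-0.7,13.2,0,0],[1.6,13.2,0,0],[3.8,12.7,-0.3,0],[6,11.8,-0.5,0],[4,5,-0.5,0]]'
python3 -c "
from h import *
gt((-118-76*np.cos(np.radians(129)),-30.6,108+76*np.sin(np.radians(129))))"
python3 -m inch '[[0,0,0,0],[0,0,0,0],[0,0,0,0],[-5,0,0,0],[-10,0,0,0],[-20,0,0,0],[-20,0,0,0],[-20,0,0,0]]' -0.4
python3 -m inch '[[-20,0,0,0],[-20,-20,0,0],[0,-40,0,0],[0,-40,0,0],[0,-40,0,0],[0,0,0,0],[0,0,0,0],[0,0,0,0]]'
python3 -c "
from h import *
st()
p,d=r.capture('scene'); cv2.imwrite('pics/j.png',cv2.resize(p[185:280,230:360,::-1],None,fx=6,fy=6,interpolation=cv2.INTER_CUBIC))
Q=inv(T,pts('scene',d,np.ones((400,640),bool)))
for a in range(-150,-20,10):
    u=Q[(Q[:,0]>a)&(Q[:,0]<a+10)&(abs(Q[:,1]+30)<45)&(Q[:,2]>75)&(Q[:,2]<200)]
    if len(u): print(a,len(u),np.percentile(u[:,1:],[3,97],axis=0).round(1).tolist())
"
```

```text
time_s: 73.45
tool_pos: [562.5, -187.7, 156.8]
tcp_rot: [1.107, 1.185, -1.251]
ft_force: [0.7, -0.5, 1.4]
finger_gap: 8.7
t 73.45 pt tray [-71.1 -30.7 164.8] shift [-2.3  0.9  0.1] F [ 0.7 -0.5  1.4] gap 8.7
time_s: 74.45
tool_pos: [564.5, -181.1, 234.1]
tcp_rot: [1.107, 1.184, -1.251]
ft_force: [0.2, -1.0, 1.1]
finger_gap: 27.3
time_s: 75.45
tool_pos: [426.5, -181.9, 277.2]
tcp_rot: [1.107, 1.185, -1.251]
ft_force: [-0.1, 0.2, 0.5]
finger_gap: 27.4
75.45 [ 426.5 -181.9  277.2] 
 [[-0.033  0.999  0.032]
 [-0.087  0.029 -0.996]
 [-0.996 -0.036  0.085]] F [-0.1  0.2  0.5] gap 27.4 j [-0.4  -0.09  2.15 -0.11  1.08 -0.38]
-150 11 [[-38.9, 123.0], [-23.9, 158.5]]
-140 37 [[-46.7, 104.3], [-27.3, 157.5]]
-130 48 [[-61.1, 106.8], [-3.9, 159.6]]
-120 79 [[-62.3, 103.9], [-0.6, 157.5]]
-110 63 [[-63.5, 97.6], [-0.6, 131.5]]
-100 57 [[-62.8, 80.4], [0.8, 127.7]]
-90 50 [[-63.0, 78.6], [1.6, 128.2]]
-80 98 [[-62.3, 77.9], [-1.1, 126.9]]
-70 25 [[-63.6, 100.9], [1.2, 119.0]]
-60 25 [[-62.7, 112.9], [2.6, 120.4]]
-50 44 [[-56.0, 113.2], [-11.0, 121.6]]
-40 1 [[-42.7, 75.1], [-42.7, 75.1]]
```

View pics/j.png

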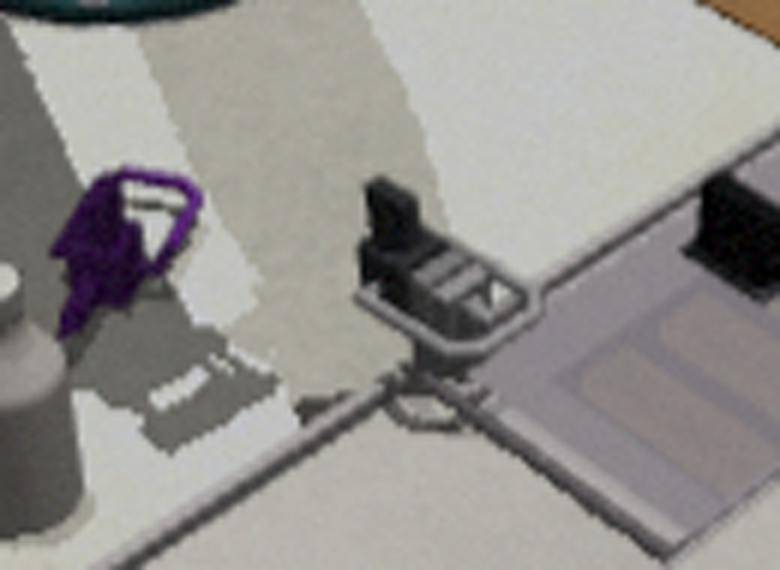

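The ring has snapped over beyond the pin's tip (bar at tray x ≈ −45, z ≈ 117, with the pin sagging about 5° in its clearance). To make sure the head is seated, I'll nudge it gently from behind with closed fingers.

```bash
python3 -c "
from h import *
gt((-180,-30,112))"
```

```text
t 75.50 pt tray [-207.   -20.9  285. ] shift [172.1  33.2  -5.6] F [ 0.4  0.6 -0.6] gap 27.7
```

```bash
python3 -m inch '[[30,8,-2,0],[45,10,-2,0],[45,10,-1.6,0],[35,5.2,0,0],[17,0,0,0],[0,0,0,0],[0,0,0,0],[0,0,0,0]]' -1 20
python3 -m inch '[[0,3,0,0],[0,3,0,0],[0,3,0,0],[0,2,0,0],[0,2,0,0],[0,1,0,0],[0,0,0,0],[0,0,0,0]]'
python3 -c "
from h import *
gt((-155,-30,112))"
```

```text
time_s: 76.5
tool_pos: [453.6, -190.4, 105.3]
tcp_rot: [1.107, 1.183, -1.251]
ft_force: [-0.0, 1.0, -0.1]
finger_gap: 0.4
time_s: 77.5
tool_pos: [466.8, -189.8, 103.5]
tcp_rot: [1.107, 1.185, -1.252]
ft_force: [-1.5, 0.6, -0.4]
finger_gap: 0.4
t 77.50 pt tray [-166.8  -30.   111.5] shift [-1.  11.8  0.1] F [-1.5  0.6 -0.4] gap 0.4
```

```bash
for i in 1 ; do python3 -m inch '[[0,1,0,0],[0,1,0,0],[0,1,0,0],[0,1,0,0],[0,0,0,0],[0,0,0,0],[0,0,0,0],[0,0,0,0]]'; python3 -m inch '[[0,1,0,0],[0,1,0,0],[0,1,0,0],[0,0,0,0],[0,0,0,0],[0,0,0,0],[0,0,0,0],[0,0,0,0]]'; done
python3 -c "
from h import *
gt((-155,-30,112))"
```

```text
time_s: 78.5
tool_pos: [470.9, -189.6, 103.4]
tcp_rot: [1.107, 1.185, -1.252]
ft_force: [0.6, -0.8, 0.2]
finger_gap: 0.1
time_s: 79.5
tool_pos: [473.9, -189.6, 103.3]
tcp_rot: [1.107, 1.185, -1.252]
ft_force: [-0.3, 0.2, 0.7]
finger_gap: 0.7
t 79.50 pt tray [-159.8  -30.   111.2] shift [-0.9  4.7  0.1] F [-0.3  0.2  0.7] gap 0.7
```

```bash
python3 -m inch '[[0,1,0,0],[0,1,0,0],[0,1,0,0],[0,1,0,0],[0,0,0,0],[0,0,0,0],[0,0,0,0],[0,0,0,0]]'; python3 -m inch '[[0,1,0,0],[0,1,0,0],[0,1,0,0],[0,0,0,0],[0,0,0,0],[0,0,0,0],[0,0,0,0],[0,0,0,0]]'
python3 -c "
from h import *
gt((-155,-30,112))"
```

```text
time_s: 80.5
tool_pos: [477.9, -189.4, 103.1]
tcp_rot: [1.107, 1.185, -1.252]
ft_force: [-2.1, 0.2, 1.5]
finger_gap: 0.7
time_s: 81.5
tool_pos: [480.9, -189.4, 103.0]
tcp_rot: [1.107, 1.185, -1.252]
ft_force: [-3.4, -0.1, 2.4]
finger_gap: 0.8
t 81.50 pt tray [-152.8  -30.   111. ] shift [-0.9 -2.3  0.1] F [-3.4 -0.1  2.4] gap 0.8
```

```bash
python3 -m inch '[[0,0.5,0,0],[0,0.5,0,0],[0,0.5,0,0],[0,0.5,0,0],[0,0,0,0],[0,0,0,0],[0,0,0,0],[0,0,0,0]]'
python3 -c "
from h import *
gt((-155,-30,112))"
```

```text
time_s: 82.5
tool_pos: [481.5, -189.2, 102.9]
tcp_rot: [1.106, 1.187, -1.254]
ft_force: [-16.0, -1.3, 13.7]
finger_gap: 0.6
t 82.50 pt tray [-152.1  -29.9  110.9] shift [-1.  -2.9  0.2] F [-16.   -1.3  13.7] gap 0.6
```

The head is now firmly against the lug (16 N). Backing off and checking.

```bash
python3 -m inch '[[0,-1,0,0],[0,-5,0,0],[0,-20,0,0],[0,-10,0,0],[-40,0,0,0],[-50,0,0,0],[-50,0,0,0],[0,0,0,0]]'
python3 -m inch '[[-10,-5,-50,0],[0,-5,-50,0],[0,0,-50,0],[0,0,-20,0],[0,0,0,0],[0,0,0,0],[0,0,0,0],[0,0,0,0]]'
python3 -c "
from h import *
st()
p,d=r.capture('scene'); q,e=look('k')
cv2.imwrite('pics/l.png',np.vstack([cv2.resize(q[110:200,250:450,::-1],(780,350),interpolation=cv2.INTER_CUBIC)[:,:600],cv2.resize(p[190:265,250:430,::-1],(600,250),interpolation=cv2.INTER_CUBIC)]))
for n,dd in(('s',d),('t',e)):
    Q=inv(T,pts(n=='s' and 'scene' or 'top',dd,np.ones((400,640),bool)))
    t=Q[(Q[:,2]>140)&(Q[:,2]<172)&(abs(Q[:,1]+30)<12)&(abs(Q[:,0]+122)<30)]; b=Q[(Q[:,0]>-66)&(Q[:,0]<-25)&(abs(Q[:,1]+30)<14)&(Q[:,2]>95)]
    print(n,'tab',len(t),np.percentile(t[:,0],[3,97]).round(1) if len(t) else '','bar',len(b),np.percentile(b,[3,50,97],axis=0).round(1).tolist() if len(b) else '')
    h=Q[(abs(Q[:,0]+30)<35)&(abs(Q[:,1]-120)<50)&(Q[:,2]>112)&(Q[:,2]<126)]; print('handle',np.median(h,0).round(1) if len(h) else '')
"
```

```text
time_s: 83.5
tool_pos: [453.0, -178.8, 247.3]
tcp_rot: [1.108, 1.178, -1.248]
ft_force: [-0.8, 0.8, -0.5]
finger_gap: 0.9
time_s: 84.5
tool_pos: [436.5, -9.0, 239.4]
tcp_rot: [1.108, 1.184, -1.252]
ft_force: [0.6, 0.3, -0.0]
finger_gap: 0.5
84.5 [436.5  -9.  239.4] 
 [[-0.033  0.999  0.031]
 [-0.086  0.028 -0.996]
 [-0.996 -0.036  0.085]] F [ 0.6  0.3 -0. ] gap 0.5 j [-0.02 -0.07  2.21 -0.1   1.04  0.  ]
s tab 60 [-142.3 -112.6] bar 35 [[-62.5, -42.8, 114.0], [-44.4, -32.2, 116.8], [-40.4, -17.4, 120.8]]
handle [-28.7 128.8 117.4]
t tab 49 [-141.7 -115.1] bar 38 [[-65.2, -41.8, 113.7], [-45.9, -30.1, 118.1], [-40.1, -17.3, 123.2]]
handle [-30.  127.3 118.4]
```

View pics/l.png

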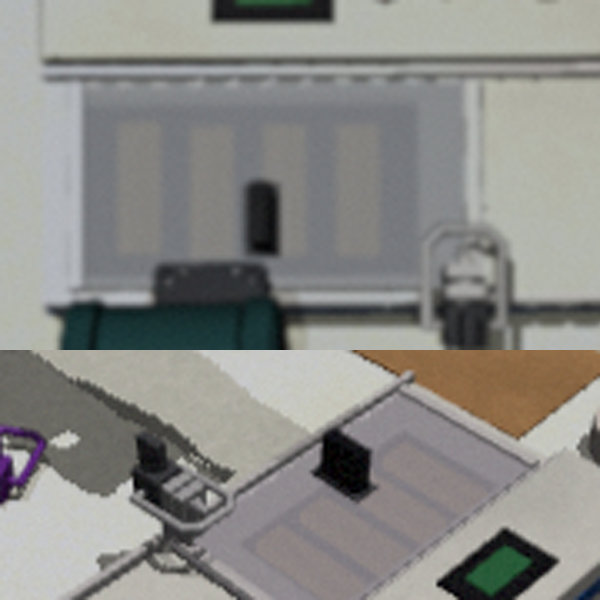

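```bash
python3 -c "
from h import *
for n in('top','scene'):
    H=[];L=[]
    for k in range(5):
        p,d=r.capture(n); Q=inv(T,pts(n,d,np.ones((400,640),bool)))
        q=Q[(Q[:,2]>113)&(Q[:,2]<124)&(abs(Q[:,0]+30)<26)&(abs(Q[:,1]-125)<40)]; H.append(rect(q[:,:2])[0])
        e=Q[(Q[:,2]>60)&(Q[:,2]<75)&(abs(Q[:,0]-20)<40)&(abs(Q[:,1]+46)<25)]
        for lo,hi in((-99,-89),(-83,-73)):
            s=Q[(Q[:,2]>120)&(Q[:,2]<130)&(Q[:,0]>lo)&(Q[:,0]<hi)&(abs(Q[:,1]+30)<19)]; L.append(np.r_[lo,np.percentile(s[:,1],[5,95])])
    print(n,'handle',np.mean(H,0)); L=np.array(L); print(L[L[:,0]==-99].mean(0).round(1),L[L[:,0]==-83].mean(0).round(1))
"
```

```text
top handle [-30.54 128.8 ]
[-99.  -42.7 -17.7] [-83.  -43.6 -16.5]
scene handle [-30.38 130.24]
[-99.  -43.3 -15.6] [-83.  -44.1 -15.9]
```

```bash
python3 -c "
from bench import r
print(r.job_done())"
```

```text
the job is handed in; nothing more can be done
None
```

The job is done and handed in at about 85 s on the robot's clock. I slid the guard open to its stop and laid all four blanks flat and apart in the well. I then shut the guard, pushed the steel pin through both lugs, and flipped the ring over.

**What the last checks showed**
- **Blanks:** they measured at the right height for lying flat (tops at z 36–37 mm). They sat about 61 mm apart along the tray.
- **Guard:** the two lugs line up within about 1 mm. The handle travelled the full 290 mm between the open and shut stops.
- **Pin:** after the flip it had slipped out by perhaps 2–3 mm, so I pushed the head back until it stopped hard against the lug at 16 N.
- **Ring:** its bar lies just beyond the pin's tip, at tray x about −45 mm.
- **Bystanders:** I did not touch the tape, thermometer or bottle, but I did not measure their positions again at the end.

**What disagreed or went wrong**
- **Pin sag:** the pin sags about 5° in the hole clearance. By my estimate this leaves the middle of the head's face about 2 mm off the lug, with only its lower edge touching.
- **Handle reading:** the cameras put the handle 1–2 mm short of where the arm measured it at the shut stop. I took this as camera bias, because the lugs line up.
- **Wrong turn:** I once turned the wrist the wrong way, to the end of its range, which left the tool tilted about 5° for the ring flip.
- **Card contact:** the fingertips once touched the card with about 10 N.

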